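# Stack donated tins in the slotted holder up to its mark

### The arm

A 6-joint arm with a two-finger parallel gripper is mounted at the origin on the work surface. World frame = base frame: x ahead of the robot, y to its left, z up, the work surface at z = 0. Lengths are in m, angles in rad, forces in N, time in s.
With the tool pointing down it reaches from about 0.425 to 0.95 m from the base axis. Payload 3.5 kg.
Tool frame: the origin (TCP) lies at the very end of the fingers, on their centre line; the grasp point (between the pads) lies 19 mm behind it; z points along the fingers, x is the direction in which the jaws open and shut, and the axes are right-handed (so a half turn about z gives the same grasp; the last joint's range is limited). The gripper opens to 85 mm and grips with 20 to 120 N. Pads are 22 mm wide; open, the fingers measure 114 mm over their backs; the gripper's body (76 mm by 85 mm) begins 54 mm behind the grasp point. The pads swing forward as they close: fully open they stand 13 mm farther back than shut.
Start: joints at [-1.342, 0.286, 1.577, -0, 1.279, -0.15], TCP at [0.25, -0.627, 0.231] pointing down, gripper open.
Joint ranges: [-2.77, 2.77], [-0.9, 2.22], [0.21, 2.48], [-1.53, 4.67], [0.24, 2.81], [-2.84, 2.84]. Speed limits (rad/s): [2.79, 2.79, 3.14, 3.14, 3.14, 3.14].

### API

Orientations are given as a unit quaternion [x, y, z, w].
In Python, from plant import ctrl, imaging gives the robot as it stands.
- The arm moves only by the tool arm_command, never from a script. Its argument "commands" is a list that holds one entry, the list of rows, each a list of 6 numbers: the shift along the tool's x, y, z in cm, then the turn, a rotation vector about the tool's x, y, z in degrees. A call has 1 to 10 rows; each row shifts and turns the commanded pose from where the row before left it, along the tool's axes as they then stand; what a row does not reach is not made up. A row lasts 1/12 s, in which the tool goes at most 41.7 mm and 7.16 degrees, less where a joint would pass 70% of its speed; a pose out of reach is approached as far as the arm can. A call with a gripper value outside its range is refused whole. "hand" is the opening, from 0 (shut) to 1 (fully open), set as the call begins (left out, the last holds). The fingers move at their own pace and stop on an object; "squeeze" is the grip in N (left out, the last holds). Time passes only in rows, so rows that do not move let the fingers close. It gives the time, the measured TCP pose, the force and the opening at its end, in the units of the state.
- ctrl.get_state(): the state, without advancing time (a new reading comes with each control period).
- imaging.read_camera(name): name is "scene" or "top" or "wrist"; returns the picture (384x512x3 uint8, red, green, blue); there is no depth.
- imaging.camera_params(name): a dict with "intrinsics" (3x3 intrinsics, pixels), "pose" (4x4, takes a point from camera to world coordinates); the wrist camera has in their place "hand_eye" (4x4, takes a point from camera to tool coordinates, whose origin is the TCP and whose axes are the tool frame's). Camera axes: x right, y down, z forward; pixel columns grow to the right and rows downward; lengths in m; the calibration is good to about 2 mm. A picture is of the moment at which its call begins: read the wrist's pose just before it. camera_params takes no time and is no camera call.
- ctrl.sign_off(): hands the job in, once; it reports no verdict.
The state is a dict: "time": time; "qpos": joint angles; "dq": joint speeds; "joint_efforts": joint torques, N m; "eef_pos": TCP position; "tcp_rot": TCP orientation; "contact_force": force on the tool from outside, world axes, zero at the start; "wrist_torque": the same for the moment, N m; "opening": opening from 0.0 (shut) to 1.0 (fully open).
Only numpy, scipy, OpenCV 4.12 (cv2) and the standard library are available. Lean on these libraries where they do the work, as an engineer would, in place of code of your own. Each camera call takes 0.05 s, during which the arm holds its last target. There are 200 camera calls.

### The job

Three closed round tins of different thickness stand on edge in the rack: stack two of them flat in the slotted round holder so that the top of the stack comes level with the black line on its walls, and leave the tin that is not needed in the rack. They stand the wrong way for the holder, so before anything goes in, lay one flat on the table and let go of it, then take it again by its rim. Lower each tin in gently, without dropping it, let go, and leave the mug, jar and carton where they are.

Things in the scene. Friction and masses are not known exactly. Their poses are not given: they have to be found in the camera images.
- holder: Fixed round wooden holder: foot 92 mm across, 20 mm high; on it two facing curved walls, 5 mm thick, inner radius 34 mm, up to 85 mm above the table (top 9 mm flares out), centred on its +x and -x axes, 108 degrees each. Two open slots, 40 mm wide, foot to rim, on its +y and -y axes let a finger down each side of a tin (closing along its y). Origin: underside centre, z up.
- holder_floor (a point): Centre of the top of the holder's foot, 20 mm above the table, on which the first tin rests. The holder's place and yaw vary.
- holder_mark (a point): Point on the holder's axis at the height of the middle of the black line (3 mm wide) on both walls: 52 mm above the holder's floor, 72 mm above the table.
- rack: Fixed rack: two dark steel rails, 10 mm thick, 36 mm apart, tops 19 mm high, along its y axis, between wooden cheeks 64 mm wide, 8 thick, 36 high at y = -135 and +135 mm. The tins stand on edge on the rails in any order at about y = -80, 0, +80 mm, tin axes along the rack's y, centres 45 mm and tops 76 mm above the table. Origin: underside centre, z up. Place and yaw vary.
- thin_center (a point): Centre of the thin tin: plain metal disc, 62 mm across, 18 mm thick, about 60 g. Its z axis is the tin's own axis (level while it stands in the rack, vertical when it lies flat); either way up is the same.
- thin: The thin tin; origin and axes as point thin_center.
- medium_center (a point): Centre of the medium tin: plain metal disc, 62 mm across, 26 mm thick, about 80 g. z axis as for the thin tin.
- medium: The medium tin; origin and axes as point medium_center.
- thick_center (a point): Centre of the thick tin: plain metal disc, 62 mm across, 34 mm thick, about 105 g. z axis as for the thin tin.
- thick: The thick tin; origin and axes as point thick_center.
- mug: Bystander: white mug, 76 mm across, 85 mm high, standing loose. Origin: centre of its underside.
- jar: Bystander: amber jar with a metal cap, 66 mm across, 100 mm high, standing loose. Origin: centre of its underside.
- carton: Bystander: closed cardboard carton 120 x 90 x 60 mm (x, y, z), loose. Origin: centre of its underside.
Mind the look-alikes: they are no part of the job. Leave any orange or pink look-alike of the thin alone.

How it is judged:
By the outcome, as a careful person would: the job done as asked, in the order asked, and still so for the second after the job is handed in, with the robot touching nothing.
It also fails if it takes over 72 s, if anything falls off the work surface, if the arm or the gripper's body presses on something with over 40 N, if the wrist force passes 120 N, or if a joint passes its speed limit or range.

## Working session

There is one attempt and no reset: what is moved stays moved. The work goes in short steps, Python scripts to look and compute and a tool call to move; the robot and the scene stay as the last step left them, time stands still between calls to the robot, and variables do not carry over. Pictures are saved under pics/ and viewed, about 8 in all and at most 12, crops included, and the job is handed in when it is done.

Besides the shell and the picture viewer there is one more tool, called after "Emit:" as a command line: name --argument value ..., lists and objects as JSON in quotes. arm_command: Moves the arm, as the interface text tells. Its arguments: {"type":"object","properties":{"commands":{"type":"array","items":{"type":"array","items":{"type":"array","items":{"type":"number"}}}},"hand":{"type":"number"},"squeeze":{"type":"number"}},"required":["commands"]}

```bash
ls; mkdir -p pics
cat > h.py <<'E'
import numpy as np,cv2
from scipy.spatial.transform import Rotation as R
from plant import ctrl,imaging
def snap(n,f=None):
    im=imaging.read_camera(n)
    if f: cv2.imwrite('pics/'+f,im[:,:,::-1])
    return im
def cam(n,st=None):
    p=imaging.camera_params(n);K=np.array(p['intrinsics'])
    if 'pose' in p: T=np.array(p['pose'])
    else:
        st=st or ctrl.get_state();W=np.eye(4);W[:3,:3]=R.from_quat(st['tcp_rot']).as_matrix();W[:3,3]=st['eef_pos'];T=W@np.array(p['hand_eye'])
    return K,T
def ray(KT,u,v,z):
    K,T=KT;d=T[:3,:3]@np.linalg.solve(K,[u,v,1]);o=T[:3,3];return o+d*(z-o[2])/d[2]
def proj(KT,p):
    K,T=KT;c=T[:3,:3].T@(np.array(p)-T[:3,3]);q=K@c;return q[:2]/q[2]
E
python3 - <<'E'
from h import *
a=snap('scene','s0.png');b=snap('top','t0.png')
for n in('scene','top'):
    K,T=cam(n);print(K.round(1).tolist(),T.round(3).tolist())
print(imaging.camera_params('wrist'));print(ctrl.get_state())
E
```

```text
pics
[[411.5, 0.0, 250.8], [0.0, 411.5, 198.2], [0.0, 0.0, 1.0]] [[0.484, 0.467, -0.74, 1.41], [0.875, -0.261, 0.408, -0.463], [-0.003, -0.845, -0.535, 0.674], [0.0, 0.0, 0.0, 1.0]]
[[446.8, 0.0, 261.2], [0.0, 446.8, 192.5], [0.0, 0.0, 1.0]] [[0.026, -0.987, 0.161, 0.334], [-1.0, -0.026, 0.004, 0.011], [-0.0, -0.161, -0.987, 1.613], [0.0, 0.0, 0.0, 1.0]]
{'intrinsics': array([[280.93055962,   0.        , 255.11367657],
       [  0.        , 280.93055962, 192.1606539 ],
       [  0.        ,   0.        ,   1.        ]]), 'hand_eye': array([[ 9.99999796e-01, -2.01177869e-04,  6.06947118e-04,
         9.66509615e-04],
       [ 2.09443199e-05,  9.59012077e-01,  2.83365198e-01,
        -7.27064930e-02],
       [-6.39076423e-04, -2.83365127e-01,  9.59011885e-01,
        -1.42809031e-01],
       [ 0.00000000e+00,  0.00000000e+00,  0.00000000e+00,
         1.00000000e+00]])}
{'time': 0.1, 'qpos': array([-1.34200228e+00,  2.87158487e-01,  1.57804207e+00, -2.19050766e-05,
        1.27859372e+00, -1.49997219e-01]), 'dq': array([-1.21887828e-03, -5.64102474e-04, -3.56980203e-03, -4.04040546e-05,
       -3.85866635e-04, -7.41338081e-04]), 'joint_efforts': array([ 5.69871681e-04, -4.07298088e+01, -2.93700027e+01, -1.46652364e-04,
        3.38814141e-03,  9.22303684e-06]), 'eef_pos': array([ 0.24950059, -0.62655207,  0.230025  ]), 'tcp_rot': array([ 8.27587432e-01, -5.61335756e-01, -8.15562923e-04, -7.39427776e-04]), 'contact_force': array([-0.21032331,  1.05013128,  0.01565963]), 'wrist_torque': array([0.00736929, 0.0185957 , 0.03180438]), 'opening': 0.9988721374378235}
```

View pics/s0.png

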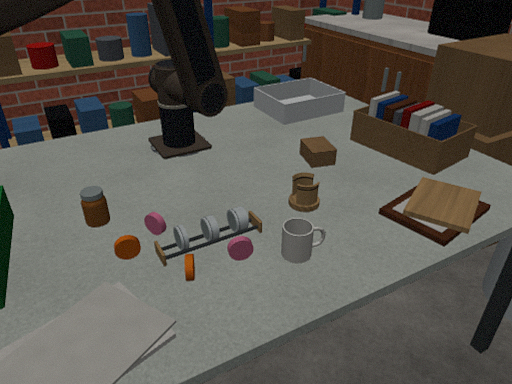

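View pics/t0.png

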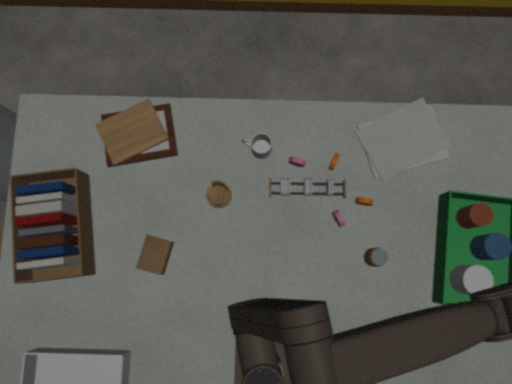

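Scene: three grey tins on the rack at (181,237), (210,228), (238,219). The holder is at (304,190), and the look-alikes are orange at (127,247), (189,266) and pink at (155,223), (240,248). Top: tins at (285,186), (309,187), (331,187), holder at (219,194). 18+34=52, so thin + thick are needed and medium stays.

Run:
```python
from h import *
k=cam('top')
for n,u,v,z in [('tinA',285,186,.076),('tinB',309,187,.076),('tinC',331,187,.076),('cheekL',270,188,.036),('cheekR',346,188,.036),('holder',219,194,.05),('mug',261,146,.085),('jar',377,257,.1),('carton',155,254,.06),('pink1',297,161,.03),('or1',335,161,.03),('or2',364,201,.03),('pink2',339,217,.03)]:
    print(n,ray(k,u,v,z).round(3))
a=cv2.imread('pics/t0.png')[165:225,195:375];b=cv2.imread('pics/s0.png')[165:285,110:330]
a=cv2.resize(a,None,fx=4,fy=4,interpolation=2);b=cv2.resize(b,(720,330),interpolation=2)
cv2.imwrite('pics/c0.png',np.vstack([a,b]))
```

```text
tinA [ 0.611 -0.065  0.076]
tinB [ 0.61  -0.148  0.076]
tinC [ 0.612 -0.225  0.076]
cheekL [ 0.61  -0.013  0.036]
cheekR [ 0.617 -0.285  0.036]
holder [0.581 0.167 0.05 ]
mug [0.751 0.023 0.085]
jar [ 0.373 -0.376  0.1  ]
carton [0.364 0.378 0.06 ]
pink1 [ 0.713 -0.109  0.03 ]
or1 [ 0.716 -0.247  0.03 ]
or2 [ 0.572 -0.35   0.03 ]
pink2 [ 0.512 -0.261  0.03 ]
```

View pics/c0.png

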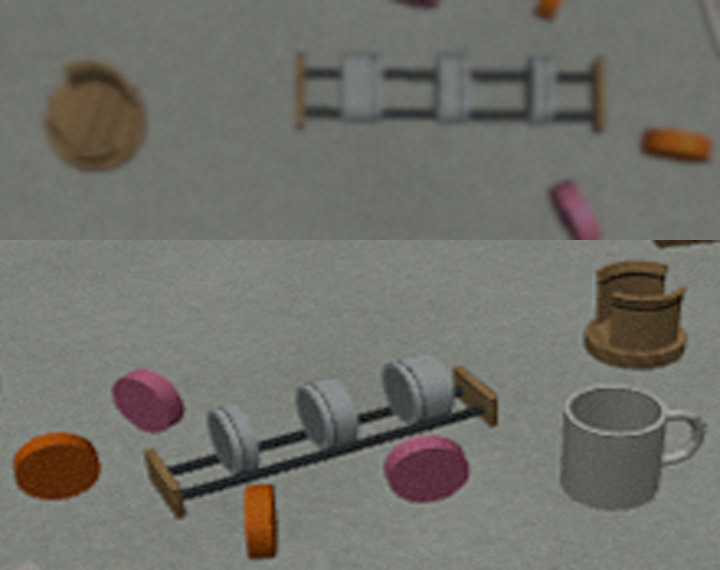

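Choice, by pixel in the top view: thick tin (285,186), medium (309,187), thin (331,187), all grey. The orange and pink discs lie off the rack and are left alone. Next is a wrist view over the rack for precision.

```bash
cat >> h.py <<'E'
def down(phi,tilt=0):
    a=np.radians(phi);c,s=np.cos(a),np.sin(a)
    M=R.from_matrix(np.array([[c,s,0],[s,-c,0],[0,0,-1]]))
    return M*R.from_rotvec([np.radians(tilt),0,0])
def plan(p0,r0,p1,r1,step=3.3,ang=6.0):
    p0,p1=np.array(p0,float),np.array(p1,float);d=(r0.inv()*r1).as_rotvec()
    n=int(max(np.ceil(np.linalg.norm(p1-p0)*100/step),np.ceil(np.degrees(np.linalg.norm(d))/ang),1))
    p,r=p0,r0;out=[]
    for i in range(1,n+1):
        pt=p0+(p1-p0)*i/n;rt=r0*R.from_rotvec(d*i/n)
        row=np.r_[(r.inv().apply(pt-p)*100).round(2),np.degrees((r.inv()*rt).as_rotvec()).round(1)]
        p=p+r.apply(row[:3]/100);r=r*R.from_rotvec(np.radians(row[3:]));out.append(row.tolist())
    for i in range(0,n,10): print('[['+','.join('['+','.join('%g'%(x+0.) for x in q)+']' for q in out[i:i+10])+']]')
    return p,r
def now():
    s=ctrl.get_state();return s['eef_pos'],R.from_quat(s['tcp_rot'])
E
python3 - <<'E'
from h import *
p,r=now();plan(p,r,[.58,-.13,.25],down(0))
E
```

```text
[[[-1.79,-2.58,-0.1,0,0,-3.6],[-1.61,-2.69,-0.1,0,0,-3.6],[-1.45,-2.79,-0.1,0,0,-3.6],[-1.27,-2.87,-0.1,0,0,-3.6],[-1.09,-2.95,-0.1,0,0,-3.6],[-0.9,-3,-0.1,0,0,-3.6],[-0.71,-3.06,-0.1,0,0,-3.6],[-0.51,-3.1,-0.1,0,0,-3.6],[-0.32,-3.12,-0.1,-0.1,0,-3.6],[-0.13,-3.14,-0.11,0,0,-3.5]]]
[[[0.07,-3.14,-0.11,0,0.1,-3.6],[0.27,-3.12,-0.1,0,0,-3.6],[0.46,-3.11,-0.11,0,0,-3.6],[0.65,-3.07,-0.1,0,0,-3.6],[0.85,-3.02,-0.11,0,0,-3.6],[1.04,-2.97,-0.1,0,0,-3.6],[1.22,-2.89,-0.11,0,0,-3.6],[1.39,-2.81,-0.11,0,0,-3.6],[1.58,-2.72,-0.1,0,0,-3.6]]]
```

Emit:
arm_command --commands '[[[-1.79,-2.58,-0.1,0,0,-3.6],[-1.61,-2.69,-0.1,0,0,-3.6],[-1.45,-2.79,-0.1,0,0,-3.6],[-1.27,-2.87,-0.1,0,0,-3.6],[-1.09,-2.95,-0.1,0,0,-3.6],[-0.9,-3,-0.1,0,0,-3.6],[-0.71,-3.06,-0.1,0,0,-3.6],[-0.51,-3.1,-0.1,0,0,-3.6],[-0.32,-3.12,-0.1,0,0,-3.6],[-0.13,-3.14,-0.1,0,0,-3.6]]]'

```text
time: 0.93
eef_pos: [0.424, -0.3641, 0.2408]
tcp_rot: [0.961, -0.277, -0.0, -0.0]
contact_force: [0.7, -0.4, 0.7]
opening: 0.997
```

Emit:
arm_command --commands '[[[0.07,-3.14,-0.1,0,0,-3.6],[0.27,-3.12,-0.1,0,0,-3.6],[0.46,-3.11,-0.1,0,0,-3.6],[0.65,-3.07,-0.1,0,0,-3.6],[0.85,-3.02,-0.1,0,0,-3.6],[1.04,-2.97,-0.1,0,0,-3.6],[1.22,-2.89,-0.1,0,0,-3.6],[1.39,-2.81,-0.1,0,0,-3.6],[1.58,-2.72,-0.1,0,0,-3.6],[0,0,0,0,0,0]]]'

```text
time: 1.77
eef_pos: [0.5815, -0.126, 0.25]
tcp_rot: [1.0, 0.004, 0.0, -0.001]
contact_force: [-0.2, -0.5, 0.6]
opening: 1.002
```

Run:
```python
from h import *
s=ctrl.get_state();print(s['time'],s['eef_pos'],s['qpos'].round(3),s['contact_force'])
im=snap('wrist','w0.png')
```

```text
1.7667 [ 0.58151248 -0.12595673  0.24999208] [-0.385  0.097  1.76   0.002  1.284 -0.394] [-0.24492906 -0.5356985   0.64895054]
```

View pics/w0.png

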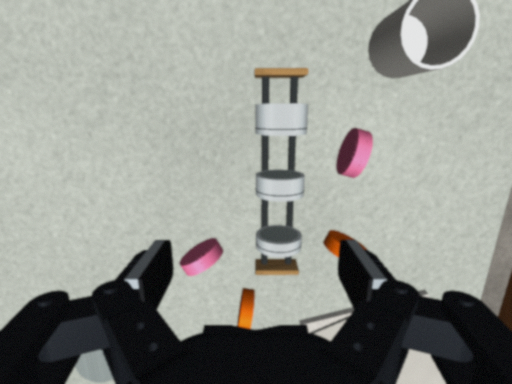

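Wrist: thick (281,118), medium (280,185), thin (278,242); cheeks at (281,72) and (277,267). Mug is at (440,35).

Run:
```python
from h import *
k=cam('wrist');im=cv2.imread('pics/w0.png').astype(int)
print('cam',k[1][:3,3].round(3))
m=((im[...,2]-im[...,0])>40).astype(np.uint8);m[:,:245]=0;m[:,315:]=0
n,l,s,c=cv2.connectedComponentsWithStats(m)
for i in range(1,n):
    if s[i,4]>60:print('wood',s[i],c[i].round(1),ray(k,*c[i],.036).round(4))
print(im[118,270],im[118,220],im[185,270])
m=((im[...,0]-im[...,2])>6).astype(np.uint8);m[:,:235]=0;m[:,325:]=0;m[280:]=0
m=cv2.morphologyEx(m,cv2.MORPH_OPEN,np.ones((3,3)))
n,l,s,c=cv2.connectedComponentsWithStats(m)
for i in range(1,n):
    if s[i,4]>60:
        x,y,w,h,a=s[i];print('tin',s[i],[ray(k,u,v,.045).round(4)[0] for u,v in((x,y+h*.6),(x+w,y+h*.6))],[ray(k,x+w/2,v,.076).round(4)[1] for v in (y,y+h)])
print(im[95:140,281].tolist())
```

```text
cam [ 0.581 -0.056  0.393]
wood [255  68  54   9 423] [280.9  71.5] [ 0.6111 -0.014   0.036 ]
wood [256 266  43   9 294] [277.6 271. ] [ 0.6147 -0.2805  0.036 ]
wood [245 289  10  41 358] [249. 308.] [ 0.5735 -0.3442  0.036 ]
[211 211 205] [176 184 177] [210 209 204]
tin [257 104  10  31 244] [np.float64(0.5833), np.float64(0.5954)] [np.float64(-0.0512), np.float64(-0.084)]
tin [299 105   8  29 186] [np.float64(0.6338), np.float64(0.6434)] [np.float64(-0.052), np.float64(-0.0827)]
tin [257 177  10  23 159] [np.float64(0.584), np.float64(0.5969)] [np.float64(-0.1318), np.float64(-0.1598)]
tin [295 177   9  21 126] [np.float64(0.6329), np.float64(0.6445)] [np.float64(-0.1316), np.float64(-0.1571)]
tin [258 240   9  13  87] [np.float64(0.586), np.float64(0.5983)] [np.float64(-0.2119), np.float64(-0.2298)]
tin [293 240   7  13  64] [np.float64(0.634), np.float64(0.6436)] [np.float64(-0.2116), np.float64(-0.2295)]
[[177, 189, 183], [180, 189, 184], [177, 188, 180], [180, 190, 185], [176, 186, 181], [172, 183, 179], [174, 184, 178], [179, 186, 182], [188, 192, 187], [201, 201, 196], [204, 204, 199], [205, 205, 201], [205, 205, 199], [204, 203, 198], [205, 204, 199], [206, 206, 198], [204, 202, 198], [204, 203, 199], [206, 204, 199], [204, 202, 199], [205, 205, 200], [207, 205, 201], [205, 204, 199], [206, 205, 200], [206, 205, 199], [205, 204, 201], [204, 203, 198], [204, 204, 200], [208, 207, 202], [206, 203, 199], [206, 206, 201], [203, 202, 197], [196, 194, 189], [179, 178, 173], [161, 159, 155], [176, 175, 171], [196, 195, 190], [205, 203, 199], [203, 203, 199], [202, 204, 199], [200, 203, 198], [195, 200, 197], [191, 199, 195], [187, 196, 191], [187, 198, 193]]
```

Run:
```python
from h import *
p,r=now();q=plan(p,r,[.6135,-.0675,.12],down(1));print();plan(*q,[.6135,-.0675,.024],down(1),step=2.0)
```

```text
[[[0.67,-1.2,2.6,0,0,-0.1],[0.67,-1.2,2.59,0,0,-0.2],[0.68,-1.2,2.6,0,0,-0.1],[0.68,-1.2,2.59,0,0,-0.1],[0.68,-1.2,2.6,0,0,-0.2]]]

[[[0,0,1.92,0,0,0],[0,0,1.92,0,0,0],[0,0.01,1.92,0,0,0],[0,0,1.92,0,0,0],[0,0,1.92,0,0,0]]]
```

Emit:
arm_command --commands '[[[0.67,-1.2,2.6,0,0,-0.1],[0.67,-1.2,2.6,0,0,-0.2],[0.68,-1.2,2.6,0,0,-0.1],[0.68,-1.2,2.6,0,0,-0.1],[0.68,-1.2,2.6,0,0,-0.2],[0,0,0,0,0,0],[0,0,0,0,0,0]]]'

```text
time: 2.4
eef_pos: [0.6114, -0.0702, 0.1182]
tcp_rot: [1.0, 0.007, -0.003, -0.0]
contact_force: [0.5, -0.1, -0.4]
opening: 0.997
```

Emit:
arm_command --commands '[[[0.1,-0.15,1.9,0,0,0],[0.1,-0.15,1.9,0,0,0],[0,0,1.9,0,0,0],[0,0,1.9,0,0,0],[0,0,1.8,0,0,0],[0,0,0,0,0,0],[0,0,0,0,0,0]]]'

```text
time: 2.98
eef_pos: [0.6154, -0.0683, 0.0275]
tcp_rot: [1.0, 0.006, 0.0, 0.0]
contact_force: [0.5, 0.3, 0.7]
opening: 1.001
```

Emit:
arm_command --commands '[[[0,0,0,0,0,0],[0,0,0,0,0,0],[0,0,0,0,0,0],[0,0,0,0,0,0],[0,0,0,0,0,0],[0,0,0,0,0,0]]]' --hand 0.5 --squeeze 25

```text
time: 3.48
eef_pos: [0.6124, -0.0677, 0.0291]
tcp_rot: [1.0, 0.008, -0.004, 0.0]
contact_force: [-12.8, -1.9, 11.9]
opening: 0.719
```

Emit:
arm_command --commands '[[[0,0,-1,0,0,0],[0,0,-2,0,0,0],[0,0,-3,0,0,0],[0,0,-3,0,0,0],[0,0,-3,0,0,0],[0,0,-2,0,0,0],[0,0,0,0,0,0],[0,0,0,0,0,0]]]'

```text
time: 4.15
eef_pos: [0.6167, -0.0674, 0.1696]
tcp_rot: [1.0, 0.007, 0.003, 0.001]
contact_force: [-0.2, 0.3, -0.6]
opening: 0.715
```

Run:
```python
from h import *
p,r=now();print(p);plan(p,r,[.57,.36,.17],down(-57),ang=4.5)
```

```text
[ 0.6166742  -0.06744834  0.1696194 ]
[[[-0.29,-3.06,-0.01,0,0,4.1],[-0.51,-3.03,-0.01,0,-0.1,4.2],[-0.73,-2.98,-0.01,0,0,4.1],[-0.94,-2.92,-0.01,0,0,4.1],[-1.14,-2.85,-0.01,0,0,4.1],[-1.35,-2.76,0,0,-0.1,4.2],[-1.55,-2.66,-0.01,0,0,4.1],[-1.73,-2.53,-0.01,0,0,4.1],[-1.91,-2.41,0,0,0,4.2],[-2.08,-2.26,-0.01,-0.1,0,4.1]]]
[[[-2.24,-2.1,-0.01,0,-0.1,4.1],[-2.38,-1.94,-0.01,0,0,4.1],[-2.51,-1.77,0,0,0,4.2],[-2.64,-1.58,-0.01,0,-0.1,4.1]]]
```

Emit:
arm_command --commands '[[[-0.29,-3.06,0,0,0,4.1],[-0.51,-3.03,0,0,0,4.1],[-0.73,-2.98,0,0,0,4.1],[-0.94,-2.92,0,0,0,4.1],[-1.14,-2.85,0,0,0,4.1],[-1.35,-2.76,0,0,0,4.2],[-1.55,-2.66,0,0,0,4.1],[-1.73,-2.53,0,0,0,4.1],[-1.91,-2.41,0,0,0,4.2],[-2.08,-2.26,0,0,0,4.1]]]'

```text
time: 4.98
eef_pos: [0.5799, 0.2394, 0.1641]
tcp_rot: [0.938, -0.347, -0.001, 0.001]
contact_force: [0.4, 0.5, -0.8]
opening: 0.713
```

Emit:
arm_command --commands '[[[-2.24,-2.1,0,0,0,4.1],[-2.38,-1.94,0,0,0,4.1],[-2.51,-1.77,0,0,0,4.2],[-2.64,-1.58,0,0,0,4.1],[0,0,0,0,0,0],[0,0,0,0,0,0]]]'

```text
time: 5.48
eef_pos: [0.5663, 0.3614, 0.164]
tcp_rot: [0.88, -0.475, -0.001, 0.001]
contact_force: [0.2, -0.7, -1.4]
opening: 0.713
```

Run:
```python
from h import *
s=ctrl.get_state();print(s['eef_pos'],s['qpos'].round(2),s['opening'])
p,r=now()
az=np.degrees(np.arctan2(*p[1::-1]));x=r.as_matrix()[:,0];phi=np.degrees(np.arctan2(x[1],x[0]));print(az,phi)
# rotate about grasp pt 2.5cm behind TCP, end TCP so grasp centre stays
t=55;g=p+r.apply([0,0,-.025]);r1=down(phi,t);plan(p,r,g+r1.apply([0,0,.025]),r1,ang=5)
snap('top','t1.png');snap('wrist','w1.png')
```

```text
[0.56630824 0.36139298 0.16398947] [ 0.42  0.34  1.64 -0.    1.17  1.41] 0.7133021233843688
32.54422607077834 -56.69676058720192
[[[0,-0.17,-0.09,4.6,0,0],[0,-0.18,-0.07,4.6,0,0],[0,-0.18,-0.07,4.6,0,0],[0,-0.19,-0.04,4.6,0,0],[0,-0.19,-0.03,4.6,0,0],[0,-0.19,-0.02,4.6,0,0],[0,-0.2,0,4.6,0,0],[0,-0.19,0.02,4.6,0,0],[0,-0.19,0.03,4.6,0,0],[0,-0.19,0.04,4.6,0,0]]]
[[[0,-0.18,0.06,4.6,0,0],[0,-0.18,0.08,4.6,0,0]]]
```

Emit:
arm_command --commands '[[[0,-0.18,-0.07,4.6,0,0],[0,-0.18,-0.07,4.6,0,0],[0,-0.18,-0.07,4.6,0,0],[0,-0.19,-0.04,4.6,0,0],[0,-0.19,-0.03,4.6,0,0],[0,-0.19,-0.02,4.6,0,0],[0,-0.2,0,4.6,0,0],[0,-0.19,0.02,4.6,0,0],[0,-0.19,0.03,4.6,0,0],[0,0,0,0,0,0]]]'

```text
time: 6.42
eef_pos: [0.5784, 0.366, 0.1703]
tcp_rot: [0.823, -0.447, 0.167, -0.309]
contact_force: [-0.5, 0.7, -1.0]
opening: 0.714
```

Run:
```python
from h import *
s=ctrl.get_state();print(s['eef_pos'],s['qpos'].round(2),s['opening'])
p,r=now();print(r.as_matrix().round(2))
```

```text
[0.57838161 0.36603799 0.17032372] [0.37 0.09 2.05 0.44 0.33 0.99] 0.7138791502294269
[[ 0.54 -0.63  0.55]
 [-0.84 -0.41  0.36]
 [-0.   -0.66 -0.75]]
```

Run:
```python
from h import *
p,r=now()
q=plan(p,r,[.53,.345,.18],down(-56.7),ang=5);print()
q=plan(*q,[.53,.345,.18],down(33.3),ang=6.1);q=plan(*q,[.53,.345,.18],down(123.3),ang=6.1)
```

```text
[[[-0.1,0.37,-0.46,-4.6,0,0],[-0.09,0.4,-0.43,-4.5,0,-0.1],[-0.1,0.43,-0.4,-4.6,0,0],[-0.1,0.46,-0.36,-4.6,0,0],[-0.1,0.49,-0.32,-4.5,0,-0.1],[-0.09,0.52,-0.29,-4.6,0,0],[-0.1,0.54,-0.24,-4.6,0,-0.1],[-0.1,0.55,-0.2,-4.5,0,0],[-0.1,0.57,-0.15,-4.6,0,0]]]

[[[0,0,0,0,0,-6],[0,0,0,0,0,-6],[0,0,0,0,0,-6],[0,0,0,0,0,-6],[0,0,0,0,0,-6],[0,0,0,0,0,-6],[0,0,0,0,0,-6],[0,0,0,0,0,-6],[0,0,0,0,0,-6],[0,0,0,0,0,-6]]]
[[[0,0,0,0,0,-6],[0,0,0,0,0,-6],[0,0,0,0,0,-6],[0,0,0,0,0,-6],[0,0,0,0,0,-6]]]
[[[0,0,0,0,0,-6],[0,0,0,0,0,-6],[0,0,0,0,0,-6],[0,0,0,0,0,-6],[0,0,0,0,0,-6],[0,0,0,0,0,-6],[0,0,0,0,0,-6],[0,0,0,0,0,-6],[0,0,0,0,0,-6],[0,0,0,0,0,-6]]]
[[[0,0,0,0,0,-6],[0,0,0,0,0,-6],[0,0,0,0,0,-6],[0,0,0,0,0,-6],[0,0,0,0,0,-6]]]
```

Emit:
arm_command --commands '[[[-0.1,0.37,-0.46,-4.6,0,0],[-0.1,0.4,-0.43,-4.5,0,0],[-0.1,0.43,-0.4,-4.6,0,0],[-0.1,0.46,-0.36,-4.6,0,0],[-0.1,0.49,-0.32,-4.5,0,0],[-0.1,0.52,-0.29,-4.6,0,0],[-0.1,0.54,-0.24,-4.6,0,0],[-0.1,0.55,-0.2,-4.5,0,0],[-0.1,0.57,-0.15,-4.6,0,0]]]'

```text
time: 7.17
eef_pos: [0.5331, 0.3462, 0.1847]
tcp_rot: [0.878, -0.478, 0.002, 0.001]
contact_force: [0.5, 0.2, -1.1]
opening: 0.717
```

Emit:
arm_command --commands '[[[0,0,0,0,0,-6.9],[0,0,0,0,0,-6.9],[0,0,0,0,0,-6.9],[0,0,0,0,0,-6.9],[0,0,0,0,0,-6.9],[0,0,0,0,0,-6.9],[0,0,0,0,0,-6.9],[0,0,0,0,0,-6.9],[0,0,0,0,0,-6.9],[0,0,0,0,0,-6.9]]]'

```text
time: 8.0
eef_pos: [0.5332, 0.3462, 0.1839]
tcp_rot: [0.994, 0.107, 0.002, 0.001]
contact_force: [0.1, -0.2, -0.9]
opening: 0.717
```

Emit:
arm_command --commands '[[[0,0,0,0,0,-6.9],[0,0,0,0,0,-6.9],[0,0,0,0,0,-6.9],[0,0,0,0,0,-6.9],[0,0,0,0,0,-6.9],[0,0,0,0,0,-6.9],[0,0,0,0,0,-6.9],[0,0,0,0,0,-6.9],[0,0,0,0,0,-6.9],[0,0,0,0,0,-6.9]]]'

```text
time: 8.83
eef_pos: [0.5332, 0.3462, 0.1839]
tcp_rot: [0.759, 0.651, 0.001, 0.002]
contact_force: [-0.5, -0.2, -0.2]
opening: 0.718
```

Emit:
arm_command --commands '[[[0,0,0,0,0,-6.9],[0,0,0,0,0,-6.9],[0,0,0,0,0,-6.9],[0,0,0,0,0,-6.9],[0,0,0,0,0,-6.9],[0,0,0,0,0,-6.9],[0,0,0,0,0,0],[0,0,0,0,0,0]]]'

```text
time: 9.5
eef_pos: [0.533, 0.3468, 0.1838]
tcp_rot: [0.483, 0.875, 0.001, 0.002]
contact_force: [-0.2, -0.3, -1.0]
opening: 0.717
```

Run:
```python
from h import *
s=ctrl.get_state();print(s['eef_pos'],s['qpos'].round(2),s['opening'])
p,r=now();x=r.as_matrix()[:,0];phi=np.degrees(np.arctan2(x[1],x[0]));print(phi,r.as_matrix()[:,2].round(3))
st=s
snap('wrist','w1.png')
g=p+r.apply([0,0,-.025])
for t in(0,60):print('corner z rel grasp thick',-(31*np.cos(np.radians(t))+17*np.sin(np.radians(t))))
r1=down(phi,60);q=plan(p,r,g+[0,0,-.06]+r1.apply([0,0,.025]),r1,ang=5.5);print(q[0])
```

```text
[0.532969   0.34684165 0.18383467] [ 0.42  0.24  1.72 -0.    1.17 -1.71] 0.7174530425056191
122.19727602224017 [ 0.005  0.001 -1.   ]
corner z rel grasp thick -31.0
corner z rel grasp thick -30.222431864335462
[[[0,-0.2,0.43,5.5,0,0],[0,-0.16,0.45,5.5,0,0],[0,-0.11,0.46,5.4,0,0],[0,-0.07,0.47,5.5,0,0],[0.01,-0.03,0.47,5.5,0,0],[0,0.03,0.48,5.5,0,0],[0,0.06,0.47,5.4,0,0],[0,0.11,0.46,5.5,0.1,-0.1],[0,0.16,0.45,5.5,0,0],[0,0.19,0.43,5.5,0,0]]]
[[[0,0.24,0.41,5.4,0,0]]]
[0.51455287 0.33529782 0.13636149]
```

View pics/w1.png

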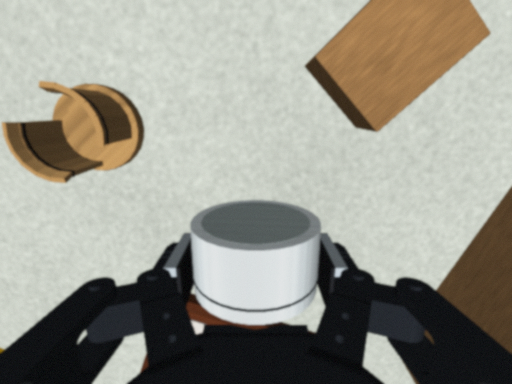

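Thick tin is held squarely (256,255). The holder is at (95,125) with its slots visible, and the carton corner is at (378,128). Tilting now.

Emit:
arm_command --commands '[[[0,-0.2,0.43,5.5,0,0],[0,-0.16,0.45,5.5,0,0],[0,-0.11,0.46,5.4,0,0],[0,-0.07,0.47,5.5,0,0],[0,-0.03,0.47,5.5,0,0],[0,0.03,0.48,5.5,0,0],[0,0.06,0.47,5.4,0,0],[0,0.11,0.46,5.5,0,0],[0,0.16,0.45,5.5,0,0],[0,0.19,0.43,5.5,0,0]]]'

```text
time: 10.38
eef_pos: [0.5165, 0.3372, 0.1406]
tcp_rot: [0.429, 0.778, -0.403, -0.22]
contact_force: [0.8, -0.2, -0.8]
opening: 0.716
```

Emit:
arm_command --commands '[[[0,0.24,0.41,5.5,0,0],[0,0,0,0,0,0],[0,0,0,0,0,0]]]'

```text
time: 10.63
eef_pos: [0.5137, 0.3358, 0.1337]
tcp_rot: [0.417, 0.758, -0.439, -0.24]
contact_force: [0.7, 0.2, -0.9]
opening: 0.718
```

Run:
```python
from h import *
s=ctrl.get_state();print(s['eef_pos'],s['qpos'].round(2),s['opening'])
p,r=now();print(r.as_matrix().round(3), 'g',p+r.apply([0,0,-.025]))
k=cam('top');print('carton corners', [ray(k,u,v,.06).round(3)[:2] for u,v in((145,236),(172,242),(164,273),(138,265))])
```

```text
[0.51374282 0.33580016 0.13365545] [ 0.45  0.83  1.23 -0.12  2.13 -1.69] 0.7178304153920673
[[-0.536  0.421 -0.731]
 [ 0.844  0.266 -0.466]
 [-0.002 -0.867 -0.498]] g [0.53202362 0.34744835 0.14611065]
carton corners [array([0.425, 0.417]), array([0.407, 0.322]), array([0.301, 0.343]), array([0.325, 0.434])]
```

Emit:
arm_command --commands '[[[0,2.17,1.25,0,0,0],[0,2.17,1.25,0,0,0],[0,2.17,1.25,0,0,0],[0,1.74,1,0,0,0],[0,0.6,0.35,0,0,0],[0,0.43,0.25,0,0,0],[0,0,0,0,0,0],[0,0,0,0,0,0]]]' --squeeze 20

```text
time: 11.3
eef_pos: [0.515, 0.3368, 0.031]
tcp_rot: [0.417, 0.76, -0.437, -0.24]
contact_force: [1.0, -0.3, -1.1]
opening: 0.719
```

Emit:
arm_command --commands '[[[0,0.43,0.25,0,0,0],[0,0.35,0.2,0,0,0],[0,0.26,0.15,0,0,0],[0,0,0,0,0,0],[0,0,0,0,0,0]]]'

```text
time: 11.72
eef_pos: [0.5145, 0.3365, 0.018]
tcp_rot: [0.417, 0.759, -0.438, -0.24]
contact_force: [0.9, 0.0, 3.5]
opening: 0.717
```

Emit:
arm_command --commands '[[[0,0.2,0.02,0,0,0],[0,0.2,0.02,0,0,0],[0,0.2,0,0,0,0],[0,0,0,0,0,0]]]'

```text
time: 12.05
eef_pos: [0.5167, 0.338, 0.0147]
tcp_rot: [0.416, 0.758, -0.44, -0.241]
contact_force: [-0.0, 0.1, 8.2]
opening: 0.72
```

Emit:
arm_command --commands '[[[0,0.2,0,0,0,0],[0,0.2,0,0,0,0],[0,0.2,0,0,0,0],[0,0,0,0,0,0]]]'

```text
time: 12.38
eef_pos: [0.5195, 0.3397, 0.0094]
tcp_rot: [0.417, 0.759, -0.439, -0.241]
contact_force: [1.2, 0.8, 8.0]
opening: 0.714
```

Run:
```python
from h import *
im=snap('wrist');b=snap('scene')
cv2.imwrite('pics/m1.png',np.hstack([im,cv2.resize(b[110:220,240:360],(288,264)).repeat(1,0) if 0 else cv2.copyMakeBorder(cv2.resize(b[100:220,240:360],(280,280)),0,104,0,0,0)])[:,:,::-1])
s=ctrl.get_state();print(s['contact_force'],s['joint_efforts'].round(1))
```

```text
[1.31923093 0.26040486 7.99062239] [ -0.  -51.1 -20.1  -0.    0.2   0. ]
```

View pics/m1.png

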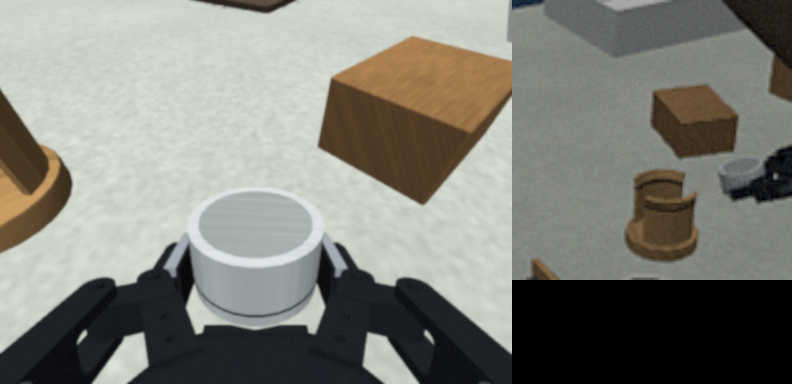

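The tin (256,255) is pivoting in the pads and nearly flat. One more small press, then release.

Emit:
arm_command --commands '[[[0,0.2,0.05,0,0,0],[0,0.1,0.03,0,0,0],[0,0,0,0,0,0]]]'

```text
time: 12.73
eef_pos: [0.5206, 0.3404, 0.0066]
tcp_rot: [0.417, 0.759, -0.439, -0.24]
contact_force: [2.3, 1.5, 8.1]
opening: 0.715
```

Emit:
arm_command --commands '[[[0,0,0,0,0,0],[0,0,0,0,0,0],[0,0,0,0,0,0],[0,0,0,0,0,0]]]' --hand 0.85

```text
time: 13.07
eef_pos: [0.5198, 0.34, 0.0037]
tcp_rot: [0.417, 0.759, -0.438, -0.24]
contact_force: [3.5, 1.3, 3.8]
opening: 0.851
```

Run:
```python
from h import *
s=ctrl.get_state();print(s['time'],s['eef_pos'],s['contact_force'],s['opening'])
im=snap('wrist','w2.png')
k=cam('wrist');p,r=now()
print(r.as_matrix().round(3))
```

```text
13.0667 [0.51977071 0.33996844 0.00367142] [3.54354326 1.25397622 3.78078907] 0.8508602289156384
[[-0.537  0.422 -0.73 ]
 [ 0.843  0.269 -0.465]
 [-0.    -0.866 -0.501]]
```

Emit:
arm_command --commands '[[[0,-0.1,-0.5,0,0,0],[0,0,-1.5,0,0,0],[0,0,-2.5,0,0,0],[0,0,-3,0,0,0],[0,0,-3,0,0,0],[0,0,0,0,0,0]]]' --hand 1

```text
time: 13.62
eef_pos: [0.599, 0.3902, 0.059]
tcp_rot: [0.418, 0.761, -0.436, -0.239]
contact_force: [0.5, 0.3, 1.8]
opening: 1.0
```

Run:
```python
from h import *
s=ctrl.get_state();print(s['time'],s['eef_pos'],s['contact_force'],s['opening'])
p,r=now()
plan(p,r,[.54,.352,.17],down(122.2),ang=6)
```

```text
13.6167 [0.59899248 0.39015171 0.05896694] [0.54522694 0.31324089 1.82400141] 0.9997483244522771
[[[-0.01,-1.31,0.04,-6,0,0],[0,-1.31,-0.09,-5.9,0,0.1],[-0.01,-1.3,-0.23,-6,0.1,0],[-0.01,-1.26,-0.36,-5.9,0,0],[0,-1.22,-0.49,-6,0,0],[-0.01,-1.16,-0.62,-5.9,0,0.1],[-0.01,-1.09,-0.73,-6,0,0],[-0.01,-1.01,-0.84,-6,0.1,0],[-0.01,-0.92,-0.94,-5.9,0,0],[0,-0.81,-1.03,-6,0,0.1]]]
```

Emit:
arm_command --commands '[[[0,-1.31,0.04,-6,0,0],[0,-1.31,-0.09,-5.9,0,0],[0,-1.3,-0.23,-6,0,0],[0,-1.26,-0.36,-5.9,0,0],[0,-1.22,-0.49,-6,0,0],[0,-1.16,-0.62,-5.9,0,0],[0,-1.09,-0.73,-6,0,0],[0,-1.01,-0.84,-6,0,0],[0,-0.92,-0.94,-5.9,0,0],[0,-0.81,-1.03,-6,0,0]]]'

```text
time: 14.45
eef_pos: [0.5361, 0.3506, 0.1678]
tcp_rot: [0.481, 0.877, -0.001, -0.001]
contact_force: [1.1, 0.3, -0.6]
opening: 1.001
```

Emit:
arm_command --commands '[[[0,0,0,0,0,0],[0,0,0,0,0,0]]]'

```text
time: 14.62
eef_pos: [0.5355, 0.3503, 0.1678]
tcp_rot: [0.481, 0.877, -0.004, -0.002]
contact_force: [1.0, -0.1, 0.1]
opening: 1.001
```

Run:
```python
from h import *
s=ctrl.get_state();print(s['time'],s['eef_pos'],s['contact_force'],s['opening'])
im=snap('wrist','w3.png')
```

```text
14.6167 [0.53547158 0.35031495 0.16784211] [ 0.98504286 -0.06508002  0.12766572] 1.0007634138447155
```

View pics/w3.png

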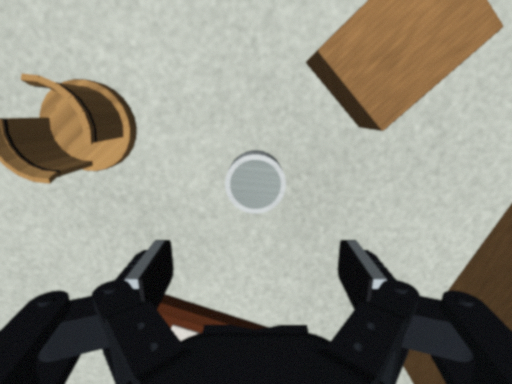

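Tin lies flat at (256,182). Holder is partly cut off on the left at (70,125).

```bash
cat >> h.py <<'E'
def tinc(im,k,z,guess,rad=.031):
    g=im.mean(2);u0,v0=proj(k,[*guess,z])
    # edge of bright ring: points where brightness drops, by rays outward from guess centre, then circle fit on plane z
    m=((g>195)&(np.abs(im[...,0].astype(int)-im[...,2])<25)).astype(np.uint8)
    cs,_=cv2.findContours(m,cv2.RETR_EXTERNAL,cv2.CHAIN_APPROX_NONE)
    for c in sorted(cs,key=cv2.contourArea)[::-1][:3]:
        P=np.array([ray(k,u,v,z)[:2] for u,v in c[:,0]]);(cx,cy),r=cv2.minEnclosingCircle(P.astype(np.float32)*1000);print(cv2.contourArea(c),c[:,0].mean(0).round(1),'centre',round(cx,1),round(cy,1),'r',round(r,1))
E
python3 - <<'E'
from h import *
im=cv2.imread('pics/w3.png')[:,:,::-1];k=cam('wrist')
print(im[182,220],im[182,228:240].tolist())
tinc(im,k,.034,[.54,.35])
E
```

```text
[196 202 193] [[205, 211, 212], [194, 201, 201], [176, 184, 183], [158, 166, 165], [153, 164, 162], [150, 160, 159], [150, 160, 159], [150, 159, 158], [150, 161, 158], [149, 158, 157], [152, 163, 159], [151, 159, 157]]
9656.5 [160.1  92.5] centre 521.3 229.5 r 95.2
3024.0 [243.2 189.8] centre 547.4 348.6 r 41.2
2613.5 [233.1 284.8] centre 664.3 396.5 r 68.1
```

```bash
cat >> h.py <<'E'
def disc(im,k,z,u,v):
    g=cv2.GaussianBlur(im,(3,3),0).mean(2);m=((g>110)&(g<178)).astype(np.uint8)
    m=cv2.morphologyEx(m,cv2.MORPH_OPEN,np.ones((5,5)))
    n,l,s,c=cv2.connectedComponentsWithStats(m);i=l[v,u];P=np.argwhere(l==i)
    Q=np.array([ray(k,b,a,z)[:2] for a,b in P]);print('px',c[i].round(1),s[i],'centre',Q.mean(0).round(4),'r',np.sqrt(4*Q.var(0)).round(4));return Q.mean(0)
E
python3 - <<'E'
from h import *
im=cv2.imread('pics/w3.png')[:,:,::-1];k=cam('wrist')
c=disc(im,k,.034,256,185)
p,r=now();d=r.inv().apply(np.r_[c,.05]-p)*100;print('to tin in tool cm (to z=.05)',d.round(2))
# holder: foot outer edge
h=cv2.cvtColor(im,cv2.COLOR_RGB2HSV);m=((h[...,1]>60)&(np.abs(np.arange(512)-70)<80)[None]&(np.arange(384)<200)[:,None]).astype(np.uint8)
cs,_=cv2.findContours(m,0,1);C=max(cs,key=cv2.contourArea)[:,0]
P=np.array([ray(k,u,v,.02)[:2] for u,v in C if u>95 and v<185 and v>82])
A=np.c_[2*P,np.ones(len(P))];s=np.linalg.lstsq(A,(P**2).sum(1),rcond=None)[0];print('foot',s[:2].round(4),np.sqrt(s[2]+s[:2]@s[:2]).round(4),len(P))
E
```

```text
px [254.9 183.8] [ 231  160   49   48 1874] centre [0.5374 0.3496] r [0.0253 0.0252]
to tin in tool cm (to z=.05) [-0.15  0.12 11.75]
foot [0.5784 0.1801] 0.0432 113
```

Emit:
arm_command --commands '[[[-0.1,0.1,2.5,0,0,0],[-0.05,0.02,2.5,0,0,0],[0,0,2.5,0,0,0],[0,0,2.5,0,0,0],[0,0,2.5,0,0,0],[0,0,2,0,0,0],[0,0,1.2,0,0,0],[0,0,0,0,0,0],[0,0,0,0,0,0]]]'

```text
time: 15.42
eef_pos: [0.5381, 0.3499, 0.0099]
tcp_rot: [0.481, 0.877, -0.004, -0.002]
contact_force: [-0.4, -0.1, 0.3]
opening: 1.0
```

Emit:
arm_command --commands '[[[0,0,0,0,0,0],[0,0,0,0,0,0],[0,0,0,0,0,0],[0,0,0,0,0,0],[0,0,0,0,0,0],[0,0,0,0,0,0]]]' --hand 0.5 --squeeze 25

```text
time: 15.92
eef_pos: [0.5397, 0.3507, 0.0134]
tcp_rot: [0.481, 0.877, -0.001, -0.0]
contact_force: [-0.2, -0.6, 7.0]
opening: 0.712
```

Run:
```python
from h import *
p,r=now()
q=plan(p,r,[.54,.35,.12],r);q=plan(*q,[.636,.167,.19],down(77))
```

```text
[[[-0.02,-0.01,-2.66,0,0,0],[-0.02,-0.01,-2.67,0,0,0],[-0.02,-0.01,-2.66,0,0,0],[-0.02,-0.01,-2.67,0,0,0]]]
[[[-2.57,-0.22,-0.87,0,0,5.7],[-2.59,0.04,-0.88,0,0,5.7],[-2.56,0.29,-0.87,0,0,5.7],[-2.53,0.55,-0.87,-0.1,0.1,5.7],[-2.46,0.8,-0.88,0,0,5.6],[-2.36,1.03,-0.87,0,0,5.7],[-2.26,1.26,-0.88,0,0,5.7],[-2.11,1.48,-0.88,0,0,5.7]]]
```

Emit:
arm_command --commands '[[[0,0,-1,0,0,0],[0,0,-2,0,0,0],[0,0,-2.6,0,0,0],[0,0,-2.6,0,0,0],[0,0,-2.5,0,0,0]]]'

```text
time: 16.33
eef_pos: [0.5378, 0.3498, 0.1188]
tcp_rot: [0.481, 0.877, -0.004, -0.002]
contact_force: [1.0, 0.1, -1.5]
opening: 0.714
```

Emit:
arm_command --commands '[[[-2.57,-0.22,-0.87,0,0,5.7],[-2.59,0.04,-0.87,0,0,5.7],[-2.56,0.29,-0.87,0,0,5.7],[-2.53,0.55,-0.87,0,0,5.7],[-2.46,0.8,-0.87,0,0,5.6],[-2.36,1.03,-0.87,0,0,5.7],[-2.26,1.26,-0.87,0,0,5.7],[-2.11,1.48,-0.87,0,0,5.7],[0,0,0,0,0,0],[0,0,0,0,0,0]]]'

```text
time: 17.17
eef_pos: [0.6352, 0.1662, 0.1883]
tcp_rot: [0.783, 0.622, -0.004, -0.001]
contact_force: [0.7, 0.5, -1.4]
opening: 0.716
```

Run:
```python
from h import *
s=ctrl.get_state();print(s['time'],s['eef_pos'],s['contact_force'],s['opening'],s['qpos'].round(2))
im=snap('wrist','w4.png')
```

```text
17.1667 [0.63522703 0.16620675 0.18827969] [ 0.66358817  0.50262792 -1.39655818] 0.7157240685800594 [ 0.1   0.29  1.66 -0.    1.2  -1.24]
```

View pics/w4.png

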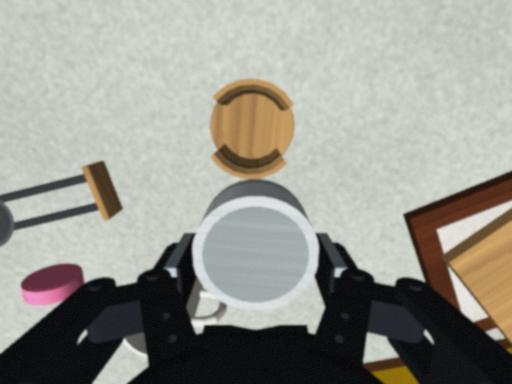

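Holder at (252,128) with wall ends near (214,100), (292,106), (213,158), (285,163); the tin is held at (256,252). Measuring the axis and yaw.

Run:
```python
from h import *
im=cv2.imread('pics/w4.png')[:,:,::-1].copy();k=cam('wrist')
h=cv2.cvtColor(im,cv2.COLOR_RGB2HSV);m=((h[...,1]>70)).astype(np.uint8);m[:,:195]=0;m[:,310:]=0;m[:65]=0;m[182:]=0
cs,_=cv2.findContours(m,0,1);C=max(cs,key=cv2.contourArea)[:,0]
L=np.array([c for c in C if (c[0]<216 or c[0]>288) and 112<c[1]<148]);P=np.array([ray(k,u,v,.02)[:2] for u,v in L])
A=np.c_[2*P,np.ones(len(P))];s=np.linalg.lstsq(A,(P**2).sum(1),rcond=None)[0];print('foot',s[:2].round(4),np.sqrt(s[2]+s[:2]@s[:2]).round(4),len(P))
# circle fit r fixed .046
from scipy.optimize import least_squares
f=least_squares(lambda c:np.hypot(*(P-c).T)-.046,s[:2]);print('foot fixed r',f.x.round(4),np.abs(f.fun).max().round(4))
# wall outer arcs at z=.085
for nm,sel in(('top',C[C[:,1]<92]),('bot',C[(C[:,1]>168)])):
    W=np.array([ray(k,u,v,.085)[:2] for u,v in sel]);print(nm,len(W),'dist from foot centre',np.hypot(*(W-f.x).T).min().round(4),np.hypot(*(W-f.x).T).max().round(4))
hull=cv2.convexHull(C.astype(np.int32),returnPoints=False);
q=cv2.goodFeaturesToTrack(cv2.cvtColor(im,cv2.COLOR_RGB2GRAY),40,.01,4,mask=m)[:,0]
for u,v in q:
    w=ray(k,u,v,.085)[:2]-f.x;print((round(float(u)),round(float(v))),'r',np.hypot(*w).round(4),'ang',np.degrees(np.arctan2(w[1],w[0])).round(1))
g=cv2.resize(im[65:185,195:310][:,:,::-1],None,fx=5,fy=5,interpolation=2);cv2.imwrite('pics/c4.png',g)
```

```text
foot [0.5809 0.1744] 0.0443 64
foot fixed r [0.5774 0.1752] 0.0029
top 64 dist from foot centre 0.0375 0.0388
bot 56 dist from foot centre 0.0441 0.0461
(215, 154) r 0.0391 ang -66.1
(276, 149) r 0.0292 ang 36.2
(224, 145) r 0.0279 ang -68.9
(279, 155) r 0.0348 ang 32.6
(283, 108) r 0.0312 ang 106.0
(218, 147) r 0.0333 ang -71.5
(217, 100) r 0.0352 ang -140.8
(288, 108) r 0.0349 ang 102.7
(219, 152) r 0.0352 ang -64.9
(222, 102) r 0.031 ang -143.1
(282, 160) r 0.0399 ang 30.8
(285, 163) r 0.0437 ang 31.0
(211, 157) r 0.0436 ang -66.2
(226, 104) r 0.0274 ang -145.0
(292, 104) r 0.0393 ang 104.9
(223, 107) r 0.028 ang -137.8
(257, 96) r 0.0253 ang 154.5
(237, 152) r 0.0248 ang -41.8
(240, 155) r 0.0261 ang -34.0
(241, 90) r 0.0304 ang -178.3
(254, 156) r 0.0254 ang -6.4
(264, 96) r 0.0271 ang 142.4
(276, 106) r 0.0272 ang 115.1
(245, 95) r 0.0259 ang 176.9
(259, 165) r 0.034 ang -0.5
(268, 164) r 0.0358 ang 12.4
(246, 173) r 0.0407 ang -19.0
(247, 155) r 0.0246 ang -20.5
(259, 171) r 0.0394 ang -2.2
(269, 149) r 0.0249 ang 27.0
(259, 158) r 0.028 ang 2.2
(252, 96) r 0.0247 ang 163.9
(233, 170) r 0.0409 ang -35.7
(228, 142) r 0.0235 ang -69.3
(229, 107) r 0.024 ang -144.6
(225, 158) r 0.0352 ang -52.9
(223, 163) r 0.0399 ang -50.9
(226, 91) r 0.035 ang -157.9
(238, 166) r 0.036 ang -31.3
(253, 84) r 0.0341 ang 163.3
```

View pics/c4.png

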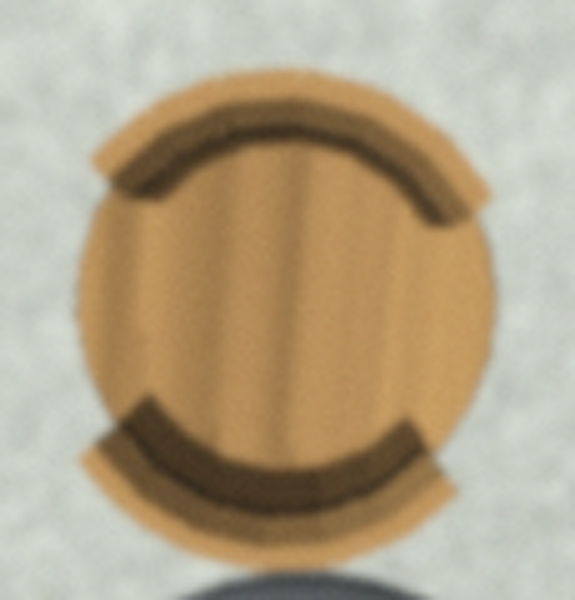

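Run:
```python
from h import *
im=cv2.imread('pics/w4.png')[:,:,::-1];k=cam('wrist')
P=np.array([ray(k,u,v,.085)[:2] for u,v in((213.8,97),(293.4,104),(211.4,156),(286.4,163))])
c=P.mean(0);d=P-c;print(c.round(4),np.hypot(*d.T).round(4))
a=P[1]-P[0];b=P[3]-P[2];print('slot dir deg',[np.degrees(np.arctan2(x[1],x[0])).round(1) for x in(a,b,a+b)])
# all outer arcs circle
h=cv2.cvtColor(np.ascontiguousarray(im),cv2.COLOR_RGB2HSV);m=((h[...,1]>70)).astype(np.uint8);m[:,:195]=0;m[:,310:]=0;m[:65]=0;m[182:]=0
cs,_=cv2.findContours(m,0,1);C=max(cs,key=cv2.contourArea)[:,0]
W=np.array([ray(k,u,v,.085)[:2] for u,v in C if v<96 or (v>160 and v<178)])
A=np.c_[2*W,np.ones(len(W))];s=np.linalg.lstsq(A,(W**2).sum(1),rcond=None)[0];print('ring',s[:2].round(4),np.sqrt(s[2]+s[:2]@s[:2]).round(4))
p,r=now();x=r.as_matrix()[:,0];print('phi',np.degrees(np.arctan2(x[1],x[0])),'r z',r.as_matrix()[:,2].round(4),p)
# held tin: its disc in the tool frame (top face 0.034-.0134+... above TCP)
g=disc(im,k,p[2]+.0215,256,260);print('tin in tool mm',(r.inv().apply(np.r_[g,p[2]]-p)*1000).round(1))
```

```text
[0.5811 0.175 ] [0.0415 0.0415 0.0413 0.0416]
slot dir deg [np.float64(72.2), np.float64(71.7), np.float64(71.9)]
ring [0.5808 0.1742] 0.0414
phi 76.99530466823241 r z [-0.0075 -0.0035 -1.    ] [0.63443941 0.1671932  0.18755233]
px [254.9 253.9] [ 203  207  104   94 7693] centre [0.6307 0.1675] r [0.0252 0.0252]
tin in tool mm [-0.5 -3.7  0. ]
```

Run:
```python
from h import *
p,r=now();q=plan(p,r,[.5843,.1736,.187],down(72));print();q=plan(*q,[.5843,.1736,.113],down(72),step=2.5)
```

```text
[[[-0.25,-2.51,0.05,-0.2,0.2,2.5],[-0.36,-2.51,0.03,-0.2,0.1,2.5]]]

[[[0,0,2.47,0,0,0],[0,0,2.46,0,0,0],[0,0,2.47,0,0,0]]]
```

Emit:
arm_command --commands '[[[-0.25,-2.51,0.05,-0.2,0.2,2.5],[-0.36,-2.51,0.03,-0.2,0.1,2.5],[0,0,2.4,0,0,0],[0,0,2.4,0,0,0],[0,0,2.2,0,0,0],[0,0,0,0,0,0],[0,0,0,0,0,0],[0,0,0,0,0,0]]]'

```text
time: 17.88
eef_pos: [0.5852, 0.1747, 0.1182]
tcp_rot: [0.809, 0.588, 0.001, 0.001]
contact_force: [-0.6, -1.1, 0.3]
opening: 0.71
```

Run:
```python
from h import *
p,r=now();print(p,r.as_matrix()[:,2].round(4))
t=np.array([.5843,.1736]);print('tool dx dy cm',(r.inv().apply(np.r_[t,p[2]]-p)*100).round(2))
print('rot to ideal',np.degrees((r.inv()*down(72)).as_rotvec()).round(2))
k=cam('wrist');im=snap('wrist')
cv2.imwrite('pics/w5.png',im[:,:,::-1])
g=disc(im,k,p[2]+.0215,256,255);print('tin in tool mm',(r.inv().apply(np.r_[g,p[2]]-p)*1000).round(1))
```

```text
[0.58515442 0.17470389 0.11816585] [ 2.8e-03 -3.0e-04 -1.0e+00]
tool dx dy cm [-0.13 -0.05 -0.  ]
rot to ideal [ 0.16 -0.03  0.08]
px [255. 254.] [ 203  207  105   95 7889] centre [0.5813 0.1754] r [0.0256 0.0255]
tin in tool mm [-0.5 -3.8 -0. ]
```

Emit:
arm_command --commands '[[[-0.07,0,1,0,0,0],[0,0,1,0,0,0],[0,0,1,0,0,0],[0,0,0.8,0,0,0],[0,0,0,0,0,0]]]'

```text
time: 18.35
eef_pos: [0.5829, 0.1729, 0.0762]
tcp_rot: [0.809, 0.588, -0.002, -0.0]
contact_force: [-0.7, 0.3, -0.6]
opening: 0.713
```

Emit:
arm_command --commands '[[[0,0,0.7,0,0,0],[0,0,0.7,0,0,0],[0,0,0.7,0,0,0],[0,0,0,0,0,0]]]'

```text
time: 18.68
eef_pos: [0.5838, 0.173, 0.0563]
tcp_rot: [0.809, 0.588, -0.001, 0.0]
contact_force: [-0.6, -0.1, -2.0]
opening: 0.711
```

Emit:
arm_command --commands '[[[0,0,0.6,0,0,0],[0,0,0.5,0,0,0],[0,0,0.4,0,0,0],[0,0,0.2,0,0,0],[0,0,0,0,0,0]]]'

```text
time: 19.1
eef_pos: [0.5845, 0.1732, 0.0406]
tcp_rot: [0.809, 0.588, 0.0, 0.001]
contact_force: [-0.3, 0.1, -1.8]
opening: 0.712
```

Emit:
arm_command --commands '[[[0,0,0.15,0,0,0],[0,0,0.15,0,0,0],[0,0,0.1,0,0,0],[0,0,0,0,0,0]]]'

```text
time: 19.43
eef_pos: [0.5849, 0.1733, 0.0372]
tcp_rot: [0.809, 0.588, 0.001, 0.001]
contact_force: [0.1, -0.9, -1.4]
opening: 0.711
```

Emit:
arm_command --commands '[[[0,0,0.15,0,0,0],[0,0,0.1,0,0,0],[0,0,0.1,0,0,0],[0,0,0,0,0,0]]]'

```text
time: 19.77
eef_pos: [0.5849, 0.1733, 0.0336]
tcp_rot: [0.809, 0.588, 0.001, 0.001]
contact_force: [-0.5, -0.3, -1.4]
opening: 0.718
```

Emit:
arm_command --commands '[[[0,0,0.15,0,0,0],[0,0,0.1,0,0,0],[0,0,0,0,0,0]]]'

```text
time: 20.02
eef_pos: [0.5852, 0.1733, 0.0334]
tcp_rot: [0.809, 0.588, 0.0, 0.001]
contact_force: [-4.8, -0.5, 9.3]
opening: 0.711
```

Seated exactly at the predicted height (TCP 33.4 mm). Releasing and rising.

Emit:
arm_command --commands '[[[0,0,-0.1,0,0,0],[0,0,0,0,0,0],[0,0,0,0,0,0],[0,0,0,0,0,0]]]' --hand 1

```text
time: 20.35
eef_pos: [0.5849, 0.1732, 0.0321]
tcp_rot: [0.809, 0.588, 0.001, 0.001]
contact_force: [-0.1, 0.7, -0.3]
opening: 1.006
```

Emit:
arm_command --commands '[[[0,0,-1,0,0,0],[0,0,-2,0,0,0],[0,0,-3,0,0,0],[0,0,-3,0,0,0],[0,0,-3,0,0,0],[0,0,-3,0,0,0],[0,0,0,0,0,0]]]'

```text
time: 20.93
eef_pos: [0.5888, 0.174, 0.1914]
tcp_rot: [0.809, 0.588, 0.007, 0.004]
contact_force: [0.3, 0.5, 1.9]
opening: 0.999
```

Run:
```python
from h import *
p,r=now();im=snap('wrist','w6.png');k=cam('wrist')
print(p);disc(im,k,.054,*proj(k,[.581,.1747,.054]).astype(int))
# over thin tin, upper hover
q=plan(p,r,[.614,-.2205,.17],down(1),ang=5)
```

```text
[0.58877946 0.17395326 0.19135383]
px [252.5 173.5] [ 228  150   50   48 1944] centre [0.58   0.1735] r [0.0253 0.0255]
[[[-2.45,0.97,0.14,0,-0.1,4.7],[-2.36,1.17,0.15,0.1,0,4.8],[-2.26,1.36,0.14,0,-0.1,4.7],[-2.14,1.54,0.15,0,0,4.7],[-2,1.71,0.15,0.1,-0.1,4.8],[-1.85,1.87,0.15,0,0,4.7],[-1.69,2.02,0.14,0,-0.1,4.7],[-1.53,2.15,0.15,0.1,-0.1,4.8],[-1.33,2.27,0.15,0,0,4.7],[-1.15,2.38,0.15,0.1,-0.1,4.7]]]
[[[-0.95,2.46,0.15,0,0,4.8],[-0.73,2.52,0.15,0,-0.1,4.7],[-0.53,2.59,0.14,0.1,0,4.7],[-0.32,2.61,0.15,0,-0.1,4.8],[-0.09,2.63,0.14,0,0,4.7]]]
```

Emit:
arm_command --commands '[[[-2.45,0.97,0.14,0,0,4.7],[-2.36,1.17,0.15,0.1,-0.1,4.8],[-2.26,1.36,0.14,0,0,4.7],[-2.14,1.54,0.15,0,0,4.7],[-2,1.71,0.15,0.1,-0.1,4.8],[-1.85,1.87,0.15,0,0,4.7],[-1.69,2.02,0.14,0,-0.1,4.7],[-1.53,2.15,0.15,0.1,-0.1,4.8],[-1.33,2.27,0.15,0,0,4.7],[-1.15,2.38,0.15,0.1,-0.1,4.7]]]'

```text
time: 21.82
eef_pos: [0.6003, -0.0907, 0.1666]
tcp_rot: [0.977, 0.212, -0.006, -0.001]
contact_force: [0.2, 0.3, 0.5]
opening: 1.002
```

Emit:
arm_command --commands '[[[-0.95,2.46,0.15,0,0,4.8],[-0.73,2.52,0.15,0,-0.1,4.7],[-0.53,2.59,0.14,0.1,0,4.7],[-0.32,2.61,0.15,0,-0.1,4.8],[-0.09,2.63,0.14,0,0,4.7],[0,0,0,0,0,0],[0,0,0,0,0,0],[0,0,0,0,0,0]]]'

```text
time: 22.48
eef_pos: [0.6089, -0.2204, 0.1597]
tcp_rot: [1.0, 0.009, -0.007, -0.0]
contact_force: [0.4, 0.4, 0.5]
opening: 0.997
```

Run:
```python
from h import *
p,r=now();print(ctrl.get_state()['time'],p,r.as_matrix()[:,2].round(4));im=snap('wrist','w7.png').astype(int);k=cam('wrist')
u,v=proj(k,[.6148,-.2205,.076]);print(u,v)
m=((im[...,2]-im[...,0])>3).astype(np.uint8) 
g=im.mean(2)
print('row profile u',g[int(v),int(u)-50:int(u)+50:2].round().tolist());print('col profile',g[int(v)-30:int(v)+40,int(u)].round().tolist())
q=plan(p,r,[.6148,-.2205,.095],down(1),step=2.5)
```

```text
22.4833 [ 0.60890254 -0.22040499  0.15965808] [-1.430e-02  8.000e-04 -9.999e-01]
262.077918899593 197.77215697944592
row profile u [189.0, 188.0, 190.0, 193.0, 193.0, 189.0, 188.0, 191.0, 186.0, 131.0, 122.0, 159.0, 178.0, 193.0, 204.0, 208.0, 211.0, 212.0, 211.0, 209.0, 207.0, 205.0, 205.0, 205.0, 205.0, 202.0, 205.0, 205.0, 205.0, 207.0, 208.0, 208.0, 210.0, 212.0, 207.0, 208.0, 206.0, 198.0, 189.0, 167.0, 126.0, 134.0, 177.0, 177.0, 180.0, 181.0, 182.0, 183.0, 185.0, 186.0]
col profile [187.0, 186.0, 189.0, 186.0, 184.0, 185.0, 178.0, 156.0, 117.0, 87.0, 72.0, 71.0, 70.0, 68.0, 70.0, 70.0, 68.0, 67.0, 68.0, 70.0, 70.0, 76.0, 90.0, 120.0, 161.0, 191.0, 204.0, 204.0, 204.0, 204.0, 202.0, 206.0, 203.0, 204.0, 198.0, 183.0, 154.0, 157.0, 188.0, 201.0, 202.0, 203.0, 204.0, 202.0, 199.0, 196.0, 193.0, 194.0, 193.0, 194.0, 191.0, 188.0, 190.0, 189.0, 190.0, 189.0, 184.0, 162.0, 120.0, 75.0, 56.0, 53.0, 56.0, 56.0, 55.0, 53.0, 54.0, 58.0, 58.0, 68.0]
[[[0.23,0.01,2.15,0,0.3,0],[0.21,0.01,2.16,0,0.2,0],[0.21,0.01,2.15,-0.1,0.3,0]]]
```

View pics/w7.png

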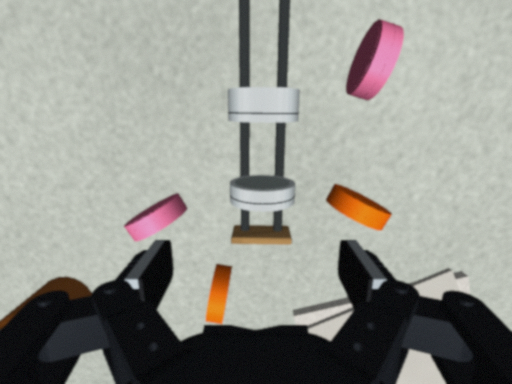

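Thin tin at (262,197) matches the prediction. Orange (358,207) and pink (155,217) stand close by, so I descend with the jaws opened only to 0.85.

Emit:
arm_command --commands '[[[0.23,0,2.15,0,0.3,0],[0.21,0,2.15,0,0.2,0],[0.21,0,2.15,-0.1,0.3,0],[0,0,0,0,0,0],[0,0,0,0,0,0]]]' --hand 0.86

```text
time: 22.95
eef_pos: [0.6145, -0.2192, 0.0947]
tcp_rot: [1.0, 0.01, -0.001, 0.0]
contact_force: [0.5, -0.2, 0.3]
opening: 0.858
```

Run:
```python
from h import *
p,r=now();print(p,r.as_matrix()[:,2].round(4));q=plan(p,r,[.6148,-.2205,.028],down(1),step=1.5)
```

```text
[ 0.61451828 -0.21915647  0.09472908] [-2.1e-03 -2.0e-04 -1.0e+00]
[[[0.01,0.03,1.33,0,0,0],[0.01,0.02,1.34,0,0,0],[0,0.03,1.33,0,0.1,0.1],[0.01,0.03,1.34,0,0,0],[0,0.02,1.33,0,0,0]]]
```

Emit:
arm_command --commands '[[[0,0.03,1.4,0,0,0],[0,0.02,1.4,0,0,0],[0,0.03,1.3,0,0.1,0],[0,0.03,1.3,0,0,0],[0,0.02,1.3,0,0,0],[0,0,0,0,0,0],[0,0,0,0,0,0]]]'

```text
time: 23.53
eef_pos: [0.6148, -0.222, 0.0275]
tcp_rot: [1.0, 0.009, 0.0, 0.0]
contact_force: [0.3, -0.6, 1.1]
opening: 0.86
```

Emit:
arm_command --commands '[[[0,0,0,0,0,0],[0,0,0,0,0,0],[0,0,0,0,0,0],[0,0,0,0,0,0],[0,0,0,0,0,0]]]' --hand 0.5 --squeeze 25

```text
time: 23.95
eef_pos: [0.6143, -0.2227, 0.0302]
tcp_rot: [1.0, 0.009, -0.001, 0.001]
contact_force: [-5.8, -0.1, 3.3]
opening: 0.713
```

Emit:
arm_command --commands '[[[0,0,-1,0,0,0],[0,0,-2,0,0,0],[0,0,-3,0,0,0],[0,0,-3,0,0,0],[0,0,-3,0,0,0],[0,0,-3,0,0,0],[0,0,0,0,0,0]]]'

```text
time: 24.53
eef_pos: [0.6197, -0.2242, 0.19]
tcp_rot: [1.0, 0.009, 0.009, 0.005]
contact_force: [1.7, -0.4, 0.7]
opening: 0.712
```

Run:
```python
from h import *
p,r=now();print(p,r.as_matrix()[:,2].round(4))
q=plan(p,r,[.60,.10,.20],down(60),ang=6);q=plan(*q,[.533,.347,.19],down(122),ang=6);
```

```text
[ 0.61974322 -0.22422939  0.18998245] [ 0.0188 -0.0102 -0.9998]
[[[-0.14,-3.24,-0.14,0.1,-0.1,-5.9],[0.2,-3.25,-0.13,0.1,0,-5.9],[0.53,-3.2,-0.12,0.1,-0.1,-5.9],[0.85,-3.13,-0.13,0.1,-0.1,-5.9],[1.17,-3.03,-0.11,0.1,0,-5.9],[1.48,-2.89,-0.12,0.2,-0.1,-5.9],[1.77,-2.73,-0.1,0.1,-0.1,-5.9],[2.03,-2.53,-0.11,0.1,0,-5.9],[2.29,-2.31,-0.1,0.1,-0.1,-5.9],[2.51,-2.06,-0.1,0.1,-0.1,-5.9]]]
[[[1.64,-1.65,0.09,0,0,-5.6],[1.79,-1.48,0.09,0,0,-5.7],[1.94,-1.3,0.09,0,0,-5.6],[2.05,-1.1,0.09,0,0,-5.6],[2.14,-0.89,0.09,0,0,-5.7],[2.23,-0.68,0.09,0,0,-5.6],[2.28,-0.46,0.09,0,0,-5.6],[2.31,-0.23,0.09,0,0,-5.7],[2.33,-0.01,0.09,0,0,-5.6],[2.32,0.23,0.09,0,0,-5.7]]]
[[[2.28,0.45,0.09,0,0,-5.6]]]
```

Emit:
arm_command --commands '[[[-0.14,-3.24,-0.14,0.1,-0.1,-5.9],[0.2,-3.25,-0.13,0.1,0,-5.9],[0.53,-3.2,-0.12,0.1,-0.1,-5.9],[0.85,-3.13,-0.13,0.1,-0.1,-5.9],[1.17,-3.03,-0.11,0.1,0,-5.9],[1.48,-2.89,-0.12,0.2,-0.1,-5.9],[1.77,-2.73,-0.1,0.1,-0.1,-5.9],[2.03,-2.53,-0.11,0.1,0,-5.9],[2.29,-2.31,-0.1,0.1,-0.1,-5.9],[2.51,-2.06,-0.1,0.1,-0.1,-5.9]]]'

```text
time: 25.37
eef_pos: [0.5959, 0.1037, 0.1933]
tcp_rot: [0.865, 0.502, -0.004, -0.007]
contact_force: [0.1, 0.3, -0.5]
opening: 0.713
```

Emit:
arm_command --commands '[[[1.64,-1.65,0.09,0,0,-5.6],[1.79,-1.48,0.09,0,0,-5.7],[1.94,-1.3,0.09,0,0,-5.6],[2.05,-1.1,0.09,0,0,-5.6],[2.14,-0.89,0.09,0,0,-5.7],[2.23,-0.68,0.09,0,0,-5.6],[2.28,-0.46,0.09,0,0,-5.6],[2.31,-0.23,0.09,0,0,-5.7],[2.33,0,0.09,0,0,-5.6],[2.32,0.23,0.09,0,0,-5.7]]]'

```text
time: 26.2
eef_pos: [0.5348, 0.3281, 0.1868]
tcp_rot: [0.525, 0.851, 0.0, -0.008]
contact_force: [-0.2, 0.7, -0.3]
opening: 0.713
```

Emit:
arm_command --commands '[[[2.28,0.45,0.09,0,0,-5.6],[0,0,0,0,0,0],[0,0,0,0,0,0]]]'

```text
time: 26.45
eef_pos: [0.5285, 0.3502, 0.1858]
tcp_rot: [0.484, 0.875, -0.0, -0.008]
contact_force: [0.5, -0.9, -0.3]
opening: 0.715
```

Run:
```python
from h import *
p,r=now();print(p,r.as_matrix()[:,2].round(4),ctrl.get_state()['qpos'].round(2))
x=r.as_matrix()[:,0];phi=np.degrees(np.arctan2(x[1],x[0]));print(phi)
g=p+r.apply([0,0,-.016]);r1=down(phi,56);g1=np.array([.535,.348,.06]);q=plan(p,r,g1+r1.apply([0,0,.016]),r1,ang=5.5,step=2)
print(q[0],q[1].as_matrix().round(3))
```

```text
[0.52849802 0.35022648 0.18582906] [-0.0146  0.0079 -0.9999] [ 0.42  0.24  1.72  0.01  1.19 -1.72]
122.0699371501652
[[[-0.07,-0.07,1.23,5,-0.1,0],[-0.06,0.03,1.22,5.1,0,0.1],[-0.06,0.15,1.22,5,-0.1,0],[-0.07,0.25,1.2,5.1,-0.1,0],[-0.06,0.36,1.18,5,0,0.1],[-0.06,0.45,1.14,5.1,-0.1,0],[-0.05,0.56,1.09,5,-0.1,0.1],[-0.06,0.65,1.04,5.1,0,0],[-0.05,0.74,0.98,5,-0.1,0],[-0.05,0.82,0.91,5.1,-0.1,0.1]]]
[[[-0.05,0.9,0.84,5,-0.1,0]]]
[0.52369427 0.34095107 0.05105574] [[-0.532  0.474 -0.702]
 [ 0.847  0.297 -0.441]
 [-0.    -0.829 -0.56 ]]
```

Emit:
arm_command --commands '[[[-0.07,-0.07,1.23,5,-0.1,0],[-0.06,0.03,1.22,5.1,0,0.1],[-0.06,0.15,1.22,5,-0.1,0],[-0.07,0.25,1.2,5.1,-0.1,0],[-0.06,0.36,1.18,5,0,0.1],[-0.06,0.45,1.14,5.1,-0.1,0],[-0.05,0.56,1.09,5,-0.1,0.1],[-0.06,0.65,1.04,5.1,0,0],[-0.05,0.74,0.98,5,-0.1,0],[-0.05,0.82,0.91,5.1,-0.1,0.1]]]'

```text
time: 27.28
eef_pos: [0.5256, 0.3397, 0.0629]
tcp_rot: [0.439, 0.788, -0.377, -0.21]
contact_force: [0.6, -0.2, -0.4]
opening: 0.717
```

Emit:
arm_command --commands '[[[-0.05,0.9,0.84,5,-0.1,0],[0,0.83,0.56,0,0,0],[0,0.83,0.56,0,0,0],[0,0.5,0.34,0,0,0],[0,0,0,0,0,0],[0,0,0,0,0,0]]]' --squeeze 20

```text
time: 27.78
eef_pos: [0.5242, 0.3398, 0.0259]
tcp_rot: [0.428, 0.773, -0.41, -0.227]
contact_force: [0.4, 0.5, -1.5]
opening: 0.713
```

Run:
```python
from h import *
p,r=now();print(p,r.as_matrix().round(3),'g',p+r.apply([0,0,-.016]),ctrl.get_state()['contact_force'])
```

```text
[0.52415468 0.33982561 0.02588042] [[-0.53   0.475 -0.702]
 [ 0.848  0.297 -0.439]
 [-0.    -0.828 -0.561]] g [0.53538591 0.3468534  0.03485092] [ 0.37635668  0.47486253 -1.48354839]
```

Emit:
arm_command --commands '[[[0,0.33,0.22,0,0,0],[0,0.25,0.17,0,0,0],[0,0.17,0.11,0,0,0],[0,0,0,0,0,0],[0,0,0,0,0,0]]]'

```text
time: 28.2
eef_pos: [0.524, 0.34, 0.0161]
tcp_rot: [0.428, 0.772, -0.411, -0.227]
contact_force: [-0.2, 0.2, 1.7]
opening: 0.714
```

Emit:
arm_command --commands '[[[0,0.22,0.03,0,0,0],[0,0.22,0.03,0,0,0],[0,0.22,0.03,0,0,0],[0,0,0,0,0,0]]]'

```text
time: 28.53
eef_pos: [0.5266, 0.3416, 0.0121]
tcp_rot: [0.427, 0.772, -0.412, -0.228]
contact_force: [-0.5, -0.6, 7.0]
opening: 0.713
```

Emit:
arm_command --commands '[[[0,0.22,0.03,0,0,0],[0,0.22,0.03,0,0,0],[0,0.15,0.02,0,0,0],[0,0,0,0,0,0]]]'

```text
time: 28.87
eef_pos: [0.5292, 0.3432, 0.007]
tcp_rot: [0.428, 0.772, -0.411, -0.228]
contact_force: [0.8, 1.6, 7.6]
opening: 0.712
```

Emit:
arm_command --commands '[[[0,0.2,0.05,0,0,0],[0,0.1,0.03,0,0,0],[0,0,0,0,0,0]]]'

```text
time: 29.12
eef_pos: [0.5302, 0.3438, 0.0046]
tcp_rot: [0.428, 0.772, -0.412, -0.228]
contact_force: [1.4, 1.1, 8.0]
opening: 0.714
```

Run:
```python
from h import *
im=snap('wrist','w8.png');print(ctrl.get_state()['contact_force'])
```

```text
[1.33994303 0.61834441 8.1248475 ]
```

Emit:
arm_command --commands '[[[0,0,0,0,0,0],[0,0,0,0,0,0],[0,0,0,0,0,0]]]' --hand 0.85

```text
time: 29.42
eef_pos: [0.5297, 0.3435, 0.0026]
tcp_rot: [0.428, 0.772, -0.411, -0.228]
contact_force: [0.8, 0.8, 5.9]
opening: 0.847
```

Emit:
arm_command --commands '[[[0,-0.1,-0.5,0,0,0],[0,0,-1.5,0,0,0],[0,0,-2.5,0,0,0],[0,0,-3,0,0,0],[0,0,-3,0,0,0],[0,0,0,0,0,0]]]' --hand 1

```text
time: 29.92
eef_pos: [0.6064, 0.3912, 0.0638]
tcp_rot: [0.429, 0.774, -0.407, -0.225]
contact_force: [0.7, -0.8, 1.1]
opening: 1.001
```

Run:
```python
from h import *
p,r=now();print(p);plan(p,r,[.54,.352,.17],down(122),ang=6)
```

```text
[0.60637165 0.39115513 0.0638296 ]
[[[0.02,-1.31,0.03,-5.6,0,0],[0.02,-1.31,-0.09,-5.5,0,0],[0.02,-1.29,-0.22,-5.6,0,0],[0.02,-1.27,-0.35,-5.5,0,0],[0.02,-1.23,-0.46,-5.6,0,0],[0.02,-1.17,-0.58,-5.5,0,0],[0.02,-1.12,-0.69,-5.6,0,0],[0.02,-1.04,-0.8,-5.5,0,0],[0.02,-0.96,-0.89,-5.6,0,0],[0.02,-0.87,-0.99,-5.5,0,0]]]
```

Emit:
arm_command --commands '[[[0.02,-1.31,0.03,-5.6,0,0],[0.02,-1.31,-0.09,-5.5,0,0],[0.02,-1.29,-0.22,-5.6,0,0],[0.02,-1.27,-0.35,-5.5,0,0],[0.02,-1.23,-0.46,-5.6,0,0],[0.02,-1.17,-0.58,-5.5,0,0],[0.02,-1.12,-0.69,-5.6,0,0],[0.02,-1.04,-0.8,-5.5,0,0],[0.02,-0.96,-0.89,-5.6,0,0],[0.02,-0.87,-0.99,-5.5,0,0]]]'

```text
time: 30.75
eef_pos: [0.5363, 0.3501, 0.1673]
tcp_rot: [0.485, 0.875, -0.002, -0.001]
contact_force: [0.1, -0.4, 0.7]
opening: 1.0
```

Emit:
arm_command --commands '[[[0,0,0,0,0,0],[0,0,0,0,0,0]]]'

```text
time: 30.92
eef_pos: [0.5358, 0.35, 0.1675]
tcp_rot: [0.484, 0.875, -0.004, -0.003]
contact_force: [-0.5, 0.4, 0.8]
opening: 1.0
```

Run:
```python
from h import *
p,r=now();print(ctrl.get_state()['time'],p,r.as_matrix()[:,2].round(4))
im=snap('wrist','w9.png');k=cam('wrist')
# find disc near expected
u,v=proj(k,[.545,.353,.018]).astype(int);print(u,v,im[v,u])
c=disc(im,k,.018,u,v)
print('tool cm',(r.inv().apply(np.r_[c,p[2]]-p)*100).round(2))
q=plan(p,r,[*c,.06],down(122),step=2.5);q=plan(*q,[*c,-.004],down(122),step=1.5)
```

```text
30.9167 [0.53582545 0.34996375 0.16747052] [-0.0088 -0.0053 -0.9999]
254 188 [154 163 161]
px [253.  187.7] [ 230  166   47   45 1663] centre [0.5456 0.3517] r [0.0253 0.0252]
tool cm [-0.37  0.92 -0.01]
[[[-0.08,0.21,2.15,-0.1,0,0],[-0.07,0.2,2.15,-0.1,0,0],[-0.08,0.2,2.14,-0.2,0,0],[-0.07,0.19,2.15,-0.1,0,0],[-0.08,0.18,2.15,-0.1,0,0]]]
[[[0,0,1.28,0,0,0],[0,0,1.28,0,0,0],[0,0,1.28,0,0,0],[0,0,1.28,0,0,0],[0,0,1.28,0,0,0]]]
```

Emit:
arm_command --commands '[[[-0.08,0.21,2.15,-0.1,0,0],[-0.07,0.2,2.15,-0.1,0,0],[-0.08,0.2,2.15,-0.2,0,0],[-0.07,0.19,2.15,-0.1,0,0],[-0.08,0.18,2.15,-0.1,0,0],[0,0,0,0,0,0],[0,0,0,0,0,0]]]'

```text
time: 31.55
eef_pos: [0.5462, 0.3519, 0.0571]
tcp_rot: [0.485, 0.875, -0.002, -0.002]
contact_force: [-0.3, 0.4, 0.5]
opening: 0.999
```

Run:
```python
from h import *
p,r=now();print(p,r.as_matrix()[:,2].round(4));q=plan(p,r,[.5456,.3517,0],down(122),step=1.5)
```

```text
[0.54624284 0.35186178 0.0570855 ] [-0.0045 -0.0017 -1.    ]
[[[0,-0.01,1.43,-0.1,0,0],[0.01,-0.01,1.42,0,0,0],[0,-0.01,1.43,-0.1,0,0],[0.01,-0.02,1.43,-0.1,-0.1,0]]]
```

Emit:
arm_command --commands '[[[0,0,1.4,-0.1,0,0],[0,0,1.4,0,0,0],[0,0,1.4,-0.1,0,0],[0,0,1,0,0,0],[0,0,0.4,0,0,0],[0,0,0,0,0,0],[0,0,0,0,0,0]]]'

```text
time: 32.13
eef_pos: [0.547, 0.3523, 0.0038]
tcp_rot: [0.484, 0.875, 0.002, 0.001]
contact_force: [0.4, -0.7, 0.0]
opening: 0.999
```

Emit:
arm_command --commands '[[[0,0,0,0,0,0],[0,0,0,0,0,0],[0,0,0,0,0,0],[0,0,0,0,0,0],[0,0,0,0,0,0],[0,0,0,0,0,0]]]' --hand 0.5 --squeeze 25

```text
time: 32.63
eef_pos: [0.548, 0.3528, 0.0055]
tcp_rot: [0.484, 0.875, 0.003, 0.002]
contact_force: [-1.2, 0.3, 6.2]
opening: 0.709
```

Emit:
arm_command --commands '[[[0,0,-1,0,0,0],[0,0,-2,0,0,0],[0,0,-3,0,0,0],[0,0,-3,0,0,0],[0,0,-3,0,0,0],[0,0,-3,0,0,0],[0,0,0,0,0,0]]]'

```text
time: 33.22
eef_pos: [0.5499, 0.3535, 0.1622]
tcp_rot: [0.484, 0.875, 0.007, 0.005]
contact_force: [0.8, -0.5, 1.3]
opening: 0.713
```

Run:
```python
from h import *
p,r=now();print(p,r.as_matrix()[:,2].round(4))
q=plan(p,r,[.636,.16,.19],down(72),ang=6)
```

```text
[0.54988734 0.35353628 0.1621661 ] [ 0.0152  0.0076 -0.9999]
[[[-2.33,-0.33,-0.31,0.1,0,5.6],[-2.35,-0.09,-0.31,0.1,-0.1,5.5],[-2.35,0.13,-0.31,0.1,0,5.6],[-2.33,0.35,-0.31,0.1,-0.1,5.5],[-2.28,0.58,-0.3,0.1,0,5.6],[-2.22,0.8,-0.3,0.1,0,5.6],[-2.12,1.01,-0.31,0.1,-0.1,5.5],[-2.02,1.21,-0.31,0.1,0,5.6],[-1.9,1.4,-0.3,0.1,-0.1,5.6]]]
```

Emit:
arm_command --commands '[[[-2.33,-0.33,-0.31,0.1,0,5.6],[-2.35,-0.09,-0.31,0.1,-0.1,5.5],[-2.35,0.13,-0.31,0.1,0,5.6],[-2.33,0.35,-0.31,0.1,-0.1,5.5],[-2.28,0.58,-0.3,0.1,0,5.6],[-2.22,0.8,-0.3,0.1,0,5.6],[-2.12,1.01,-0.31,0.1,-0.1,5.5],[-2.02,1.21,-0.31,0.1,0,5.6],[-1.9,1.4,-0.3,0.1,-0.1,5.6],[0,0,0,0,0,0]]]'

```text
time: 34.05
eef_pos: [0.6343, 0.1546, 0.1813]
tcp_rot: [0.811, 0.585, -0.007, 0.0]
contact_force: [-0.8, 0.7, -0.7]
opening: 0.713
```

Emit:
arm_command --commands '[[[0,0,0,0,0,0],[0,0,0,0,0,0]]]'

```text
time: 34.22
eef_pos: [0.6321, 0.1587, 0.1806]
tcp_rot: [0.809, 0.588, -0.007, -0.001]
contact_force: [0.1, 0.2, 0.1]
opening: 0.71
```

Run:
```python
from h import *
p,r=now();print(ctrl.get_state()['time'],p,r.as_matrix()[:,2].round(4))
im=snap('wrist','w10.png');k=cam('wrist')
u,v=proj(k,p+r.apply([0,-.002,-.0125])).astype(int)
g=disc(im,k,p[2]+.0125,u,v);o=r.inv().apply(np.r_[g,p[2]]-p);print('tin in tool mm',(o*1000).round(1))
u,v=proj(k,[.581,.1747,.054]).astype(int);h=disc(im,k,.054,u,v)
t=np.array([.581,.1747])-down(72).apply([o[0],o[1],0])[:2];print('target TCP',t)
q=plan(p,r,[*t,.12],down(72),step=2.5)
cv2.imwrite('pics/w10.png',im[:,:,::-1])
```

```text
34.2167 [0.63211566 0.15872027 0.18064945] [-0.0132 -0.0059 -0.9999]
px [255.  246.7] [ 206  203   99   89 6939] centre [0.6292 0.1596] r [0.0253 0.0255]
tin in tool mm [-0. -3.  0.]
px [255.6 131.6] [ 230  105   52   54 2245] centre [0.5825 0.1739] r [0.0251 0.0248]
target TCP [0.58388875 0.17378909]
[[[0,-1.25,1.53,-0.2,0.1,0],[0,-1.25,1.53,-0.1,0.2,0],[-0.01,-1.25,1.52,-0.2,0.1,0],[-0.01,-1.26,1.52,-0.1,0.2,0]]]
```

Emit:
arm_command --commands '[[[0,-1.25,1.53,-0.2,0.1,0],[0,-1.25,1.53,-0.1,0.2,0],[0,-1.25,1.52,-0.2,0.1,0],[0,-1.26,1.52,-0.1,0.2,0],[0,0,0,0,0,0],[0,0,0,0,0,0],[0,0,0,0,0,0]]]'

```text
time: 34.85
eef_pos: [0.5858, 0.1744, 0.1221]
tcp_rot: [0.809, 0.588, 0.002, 0.001]
contact_force: [-0.3, 0.6, -0.4]
opening: 0.707
```

Run:
```python
from h import *
p,r=now();print(p,r.as_matrix()[:,2].round(4))
q=plan(p,r,[.5840,.1738,.092],down(72),step=1)
```

```text
[0.58583421 0.17437201 0.12206208] [ 4.1e-03  7.0e-04 -1.0e+00]
[[[-0.03,-0.04,0.75,0.1,0,0],[-0.03,-0.04,0.75,0,-0.1,0],[-0.03,-0.04,0.75,0.1,0,0],[-0.02,-0.04,0.76,0,0,0]]]
```

Emit:
arm_command --commands '[[[-0.03,-0.04,0.75,0.1,0,0],[-0.03,-0.04,0.75,0,-0.1,0],[-0.03,-0.04,0.75,0.1,0,0],[-0.02,-0.04,0.75,0,0,0],[0,0,0.5,0,0,0],[0,0,0,0,0,0]]]'

```text
time: 35.35
eef_pos: [0.5819, 0.1729, 0.0838]
tcp_rot: [0.809, 0.587, -0.002, -0.001]
contact_force: [-0.7, -0.2, -1.6]
opening: 0.709
```

Emit:
arm_command --commands '[[[0,0,0.5,0,0,0],[0,0,0.5,0,0,0],[0,0,0.3,0,0,0],[0,0,0,0,0,0]]]'

```text
time: 35.68
eef_pos: [0.5825, 0.1731, 0.0721]
tcp_rot: [0.809, 0.587, -0.001, -0.001]
contact_force: [0.1, 0.1, -0.7]
opening: 0.71
```

Inside without contact, tin bottom at about 66 mm. Contact should come at TCP ≈ 59.5 mm.

Emit:
arm_command --commands '[[[0,0,0.3,0,0,0],[0,0,0.3,0,0,0],[0,0,0.2,0,0,0],[0,0,0.1,0,0,0],[0,0,0,0,0,0]]]'

```text
time: 36.1
eef_pos: [0.5829, 0.1732, 0.0637]
tcp_rot: [0.809, 0.587, -0.001, -0.001]
contact_force: [-0.3, -0.4, -0.2]
opening: 0.707
```

Emit:
arm_command --commands '[[[0,0,0.15,0,0,0],[0,0,0.1,0,0,0],[0,0,0,0,0,0]]]'

```text
time: 36.35
eef_pos: [0.583, 0.1732, 0.0614]
tcp_rot: [0.809, 0.587, -0.001, -0.001]
contact_force: [0.7, 0.3, -1.1]
opening: 0.709
```

Emit:
arm_command --commands '[[[0,0,0.1,0,0,0],[0,0,0.1,0,0,0],[0,0,0,0,0,0]]]'

```text
time: 36.6
eef_pos: [0.5832, 0.1733, 0.0596]
tcp_rot: [0.809, 0.587, -0.001, -0.0]
contact_force: [0.4, -0.1, -0.5]
opening: 0.706
```

Emit:
arm_command --commands '[[[0,0,0.1,0,0,0],[0,0,0.1,0,0,0],[0,0,0,0,0,0]]]'

```text
time: 36.85
eef_pos: [0.5833, 0.1733, 0.0594]
tcp_rot: [0.809, 0.587, -0.001, -0.001]
contact_force: [-4.6, -0.5, 7.7]
opening: 0.71
```

Contact came at 59.4 mm, as predicted. Releasing, rising and checking.

Emit:
arm_command --commands '[[[0,0,-0.1,0,0,0],[0,0,0,0,0,0],[0,0,0,0,0,0],[0,0,0,0,0,0]]]' --hand 1

```text
time: 37.18
eef_pos: [0.5829, 0.1732, 0.0582]
tcp_rot: [0.809, 0.587, -0.001, -0.001]
contact_force: [-0.4, 0.1, -0.5]
opening: 1.0
```

Emit:
arm_command --commands '[[[0,0,-1,0,0,0],[0,0,-2,0,0,0],[0,0,-3,0,0,0],[0,0,-3,0,0,0],[0,0,-3,0,0,0],[0,2,-2,0,0,0],[0,2,0,0,0,0],[0,0,0,0,0,0],[0,0,0,0,0,0]]]'

```text
time: 37.93
eef_pos: [0.6217, 0.1605, 0.1991]
tcp_rot: [0.81, 0.587, -0.0, -0.0]
contact_force: [-0.9, 0.1, -0.1]
opening: 1.001
```

Run:
```python
from h import *
s=ctrl.get_state();print(s['time'],s['eef_pos'],s['contact_force'])
a=snap('scene','s9.png');w=snap('wrist','w11.png');k=cam('wrist')
u,v=proj(k,[.581,.1747,.072]).astype(int);print(u,v);disc(w,k,.072,u,v)
t=snap('top','t9.png')
b=cv2.resize(a[150:285,110:340],None,fx=3,fy=3,interpolation=2)[:,:,::-1]
c=cv2.resize(w[max(0,v-80):v+80,u-100:u+100],None,fx=1.1,fy=1.1)[:,:,::-1]
o=np.zeros((b.shape[0]+c.shape[0],b.shape[1],3),np.uint8);o[:b.shape[0]]=b;o[b.shape[0]:,:c.shape[1]]=c
d=cv2.resize(t[120:290,120:400],None,fx=1.04,fy=1.04)[:c.shape[0],:,::-1];o[b.shape[0]:b.shape[0]+d.shape[0],300:300+d.shape[1]]=d
cv2.imwrite('pics/fin.png',o);print(o.shape)
```

```text
37.9333 [0.62174437 0.16050196 0.19909214] [-0.86677417  0.0668928  -0.11132225]
256 141
px [255.6 141.2] [ 229  114   54   55 2330] centre [0.5801 0.1737] r [0.0256 0.0256]
(581, 690, 3)
```

View pics/fin.png

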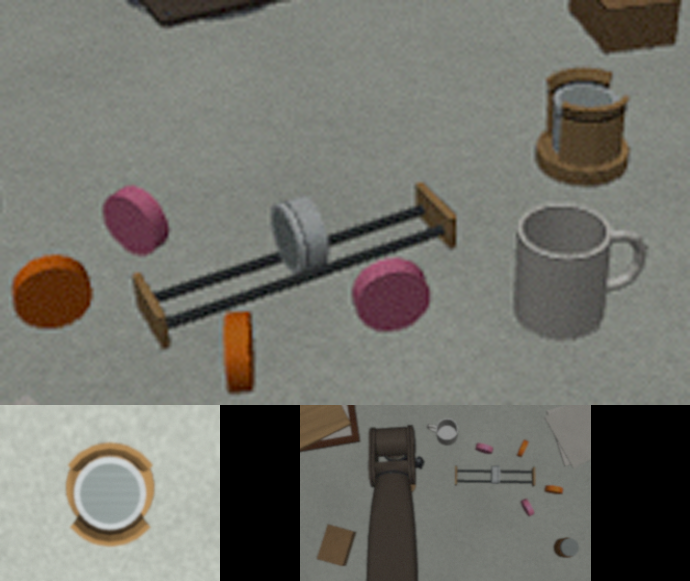

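The final view shows the stack seated flat in the holder (585,100), level with the black line. The medium tin is still in the rack (300,235), and the mug, jar, carton and look-alikes are where they were. The arm is clear.

```bash
python3 -c "
from plant import ctrl
print(ctrl.sign_off())"
```

```text
the job is handed in; nothing more can be done
None
```

The thick and thin tins (34 + 18 = 52 mm) are stacked flat in the holder, level with the black line, and the medium tin is still in the rack. I took the thick tin first. I laid it flat on the table and let go, took it again by its rim and lowered it in, then did the same with the thin tin. The first tilt, pointing outward, ran close to a joint limit. I untilted, turned the tool half round and laid the tin down tilted inward, which cost a few seconds.

- **Seating:** each tin touched down within about 0.1 mm of the height I expected, at roughly 8–9 N.
- **Stack:** seen from above, the disc's apparent size fits a top 72 mm above the table. It is centred within about 1.5 mm of the holder's axis, and the scene picture shows it level with the black line.
- **Surroundings:** the last pictures show the medium tin still in the rack. The mug, jar, carton and the orange and pink discs look unmoved by eye; I did not measure them again.
- **Time and force:** I handed in at about 38 s of the 72 s allowed, with the arm clear. The largest contact reading I saw was about 13 N per axis. No check failed. The one mismatch was a 1–2 mm difference between the tin's place in the grip by wrist camera and by tool position.

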